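Tighten the bedside lamp with a ratchet wrench and ready the nightstand

ROBOT

A 7-joint arm with a two-finger parallel gripper is mounted at the origin on the work surface. World frame = base frame: x ahead of the robot, y to its left, z up, the work surface at z = 0. Lengths are in m, angles in rad, forces in N, time in s.
With the tool pointing down it reaches from about 0.35 to 0.9 m from the base axis. Payload 7.2 kg.
Tool frame: the origin (TCP) lies on the centre line of the jaws, within the pads' length; the fingertips stand 25 mm ahead of it and the grasp point (between the pads) lies 6 mm ahead of it; x points along the fingers, z is the direction in which the jaws open and shut, and the axes are right-handed (so a half turn about x gives the same grasp; the last joint's range is limited). The gripper opens to 85 mm and grips with 20 to 120 N. Pads are 22 mm wide; open, the fingers measure 114 mm over their backs; the gripper's body (76 mm by 85 mm) begins 54 mm behind the grasp point. The pads swing forward as they close: fully open they stand 13 mm farther back than shut.
Start: joints at [1.098, 0.411, -0.013, 1.596, 0.006, 1.134, -0.082], TCP at [0.246, -0.574, 0.256] pointing down, gripper open.
Joint ranges: [-2.95, 2.95], [-0.29, 1.99], [-1.47, 1.44], [0.14, 2.54], [-1.03, 4.17], [0.13, 1.85], [-2.86, 2.86]. Speed limits (rad/s): [2.39, 2.39, 3.01, 3.01, 3.14, 3.14, 3.14].

INTERFACE

Orientations are given as a unit quaternion [x, y, z, w].
In Python, from station import sensors, capture, camera_params, env gives the robot as it stands. The module is installed in compiled form; this text tells all that it offers.
- The arm moves only by the tool send_rows, never from a script. Its arguments are lists of equal length, an entry for each row: "translation": the shift along the tool's x, y, z in cm, a list of three; "dr": the turn, a rotation vector about the tool's x, y, z in degrees, a list of three; "grip": the opening, from 0 (shut) to 1 (fully open). A call has 1 to 5 rows; each row shifts and turns the commanded pose from where the row before left it, along the tool's axes as they then stand; what a row does not reach is not made up. A row lasts 1/8 s, in which the tool goes at most 62.5 mm and 10.7 degrees, less where a joint would pass 70% of its speed; a pose out of reach is approached as far as the arm can. A call is refused whole if a number of a shift passes 6.25 or a number of a turn 10.7, either way. A call with a gripper value outside its range is refused whole. The fingers move at their own pace and stop on an object; "squeeze" is the grip in N (left out, the last holds). Time passes only in rows, so rows that do not move let the fingers close. It gives the time, the measured TCP pose, the force and the opening at its end, in the units of the state.
- sensors.sense(): the state, without advancing time (a new reading comes with each control period).
- capture(name): name is "scene" or "top" or "wrist"; returns (picture, depth): 384x512x3 uint8, red, green, blue; 384x512 float32, m along the optical axis (not along the pixel's ray), 0 where there is no reading.
- camera_params(name): a dict with "mtx" (3x3 intrinsics, pixels), "R" (3x3) and "t" (3): a world point X has camera coordinates R X + t. Camera axes: x right, y down, z forward; pixel columns grow to the right and rows downward; lengths in m; the calibration is good to about 2 mm. The wrist camera is an equidistant fisheye: a pixel r from the principal point sees the ray r / f radians off the axis. A picture is of the moment at which its call begins: read the wrist's pose just before it. camera_params takes no time and is no camera call; for the wrist camera it gives the pose at the moment of the call.
- env.job_done(): hands the job in, once; it reports no verdict.
The state is a dict: "t": time; "qpos": joint angles; "dq": joint speeds; "tau": joint torques, N m; "position": TCP position; "orientation": TCP orientation; "force": force on the tool from outside, world axes, zero at the start; "moment": the same for the moment, N m; "opening": finger opening in m.
Only numpy, scipy, OpenCV 4.12 (cv2) and the standard library are available. Lean on these libraries where they do the work, as an engineer would, in place of code of your own. Each camera call takes 0.05 s, during which the arm holds its last target. There are 200 camera calls.

TASK

The new reading lamp on the nightstand is still loose: with the ratchet wrench that sits on its clamp bolt, swing the handle back and forth until the bolt is fully tight (clockwise from above, it stops dead), turning the bolt with the wrench only, then take the wrench off and lay it flat in the orange tool tray. When the bolt is tight, and not before, bring the red-knobbed dimmer lever to the orange mark, and only after that press the lamp's white rocker switch over to on (the end with the red line goes down). Lay every bedside thing that lies in front of the lamp (blue pill organizer, black glasses case, inhaler tube: as many as are there) flat on the floor of the shallow white dish, as they lie now, in any order and at any time, and leave the glass, the clock, the book and the nail clipper where they are.

Things in the scene. Friction and masses are not known exactly. Their poses are not given: they have to be found in the camera images.
- lamp: Reading lamp, fixed. Origin on the table at the clamp bolt's axis; x points to the lamp's back, y left, z up. Grey foot x -45 to 105, y -190 to 60 mm, 12 high; square boss under the bolt 58 wide, top z 26. Pole 16 mm thick at x 80, y 35, to z 270, shade up behind left. Black control box 110 x 120 mm, centre x 15, y -125, top z 52: stops the wrench handle 50 degrees to the right of lamp -x.
- bolt_top (a point): Centre of the top face of the steel hex clamp bolt, on its upright axis, 46 mm above the table. Hexagon 30 mm across flats, 20 mm high, standing on the boss (z 26 to 46 mm), with a 3 mm brass end on top; a white stripe on its top points along lamp +x, to the white dash on the foot, when it is fully tight.
- clamp_bolt (a joint): Turn of the clamp bolt, clockwise from above, rad: 0 at the start, 3.0 fully tight (hard stop). Stiff: it takes about 0.65 N m to turn and stays where it is left.
- wrench: Ratchet ring wrench, 0.34 kg, set on the bolt, handle to the robot. Origin: socket axis, underside; handle along its -x. Steel ring 57 mm wide, z 0 to 18; blue handle 18 wide (y), z 11 to 25, x -40 to -145 mm. Drives the bolt clockwise from above, slips freely back; 18 degree teeth plus 10 degrees play are lost per reversal. Lifts straight up off the bolt; lies level when let go.
- wrench_grip (a point): Middle of the place to grip on the wrench's handle, 66 mm from the socket axis, 18 mm above the wrench's underside.
- wrench_mid (a point): Point on the wrench's long axis half way along its length, 58 mm from the socket axis towards the handle end, 9 mm above its underside.
- dimmer (a joint): Angle of the dimmer lever, rad: 0 leans 0.7 rad from upright to lamp -x (robot side), 0.7 upright, 1.4 leans 0.7 rad away. The orange mark is at 0.35: on the quadrants beside the lever, second of five marks from the robot side (the others are white). Stays where it is left; about 1.5 N at the knob moves it.
- dimmer_knob (a point): Centre of the red knob at the lever's end, a cylinder of 20 mm diameter and 18 mm long lying along lamp y, 50 mm from the pivot.
- dimmer_pivot (a point): Pivot of the dimmer lever (axis along lamp y), 56 mm above the table; two quadrant plates of 28 mm radius stand beside the lever there, 22 mm wide together.
- rocker (a joint): Angle of the rocker switch, rad: 0 off, 0.4 on. It snaps over past 0.2; about 6 N on its raised end, 25 mm from the pivot, starts it.
- rocker_on_end (a point): On the white rocker paddle's top face (66 x 26 mm, long side along lamp x) at the red line, 25 mm from the pivot: the end towards the robot. Raised at the start (off), about 72 mm above the table; it goes down 10 mm when pressed to on.
- dish_in (a point): Centre of the flat inner floor (200 x 240 mm) of the white ceramic dish, 5 mm above the table, axes as the dish. The dish is fixed in place, outer 210 (x) x 250 (y) mm, walls 5 mm thick and 12 mm high from the table.
- tray_in (a point): Centre of the flat inner floor (242 x 97 mm) of the orange open tool tray, 4 mm above the table, axes as the tray. The tray is fixed in place, outer 250 (x) x 105 (y) mm, walls 4 mm thick and 26 mm high from the table.
- organizer: Blue pill organizer with seven lids in a row, 154 (x) x 34 (y) x 28 (z) mm, 0.09 kg. Origin under its centre. May be absent.
- organizer_mid (a point): Middle of the pill organizer, 14 mm above its underside.
- glasses_case: Black glasses case, shut, 158 (x) x 58 (y) x 41 (z) mm, 0.14 kg, steel spring clip on one long side. Origin under its centre. May be absent.
- case_mid (a point): Middle of the glasses case, 20.5 mm above its underside.
- inhaler: Inhaler tube, white with a green twist cap, lying, 110 mm long (x), 34 mm diameter (it has flats and does not roll by itself), 0.06 kg. Origin at its underside below the middle. May be absent.
- inhaler_mid (a point): Middle of the inhaler tube, on its axis.
- tumbler: Drinking glass, 72 mm diameter, 105 mm high; to be left alone.
- clock: Grey alarm clock 45 x 105 x 75 mm; to be left alone.
- book: Blue book lying flat, 140 x 205 x 28 mm; to be left alone.
- nail_clipper: Steel nail clipper, 80 x 14 x 10 mm; to be left alone.
Things that resemble listed ones, but are neither listed nor needed, are in the scene too. Of the things that look like the inhaler, the smaller one is meant. Of the things that look like the wrench, the smaller one is meant.

How it is judged:
By the outcome, as a careful person would: the job done as asked, in the order asked, and still so for the second after the job is handed in, with the robot touching nothing.
Of organizer, glasses_case, inhaler only 2 to 3 are there at a start; the rules pass over those that are not, and their reading is None.
At some moment in a run one of organizer, glasses_case, inhaler may be knocked a few centimetres aside while the robot is not near it.
Once in a run the grip may slacken for a moment while it holds something.
It also fails if it takes over 208 s, if anything falls off the work surface, if the arm or the gripper's body presses on something with over 40 N, if the wrist force passes 120 N, or if a joint passes its speed limit or range.

## Working session

There is one attempt and no reset: what is moved stays moved. The work goes in short steps, Python scripts to look and compute and a tool call to move; the robot and the scene stay as the last step left them, time stands still between calls to the robot, and variables do not carry over. Pictures are saved under pics/ and viewed, about 12 in all and at most 16, crops included, and the job is handed in when it is done.

Besides the shell and the picture viewer there is one more tool, called after "Emit:" in YAML: its name, and indented under it one key for each argument. send_rows: Moves the arm, as the interface text tells. Its arguments: {"type":"object","properties":{"translation":{"type":"array","items":{"type":"array","items":{"type":"number"}}},"dr":{"type":"array","items":{"type":"array","items":{"type":"number"}}},"grip":{"type":"array","items":{"type":"number"}},"squeeze":{"type":"number"}},"required":["translation","dr","grip"]}

```bash
ls; mkdir -p pics; cat > h.py <<'E'
import numpy as np, cv2
from station import sensors, capture, camera_params, env
from scipy.spatial.transform import Rotation as Ro
def snap(n,save):
    p=camera_params(n); im,d=capture(n)
    cv2.imwrite('pics/'+save+'.png',im[:,:,::-1]); np.savez('pics/'+save+'.npz',im=im,d=d,**{k:np.array(p[k]) for k in('mtx','R','t')})
    return im,d,p
def cloud(d,p):
    K=np.array(p['mtx']);v,u=np.mgrid[:d.shape[0],:d.shape[1]]
    c=np.stack([(u-K[0,2])/K[0,0]*d,(v-K[1,2])/K[1,1]*d,d],-1)
    return (c-np.array(p['t']))@np.array(p['R'])
def load(s):
    z=np.load('pics/'+s+'.npz');return z['im'],z['d'],{k:z[k] for k in('mtx','R','t')}
E
python3 - <<'E'
from h import *
s=sensors.sense();print(s)
a=[]
for n in('scene','top'):
    im,d,p=snap(n,n+'0');print(n,p['mtx'],p['R'],p['t'])
    cv2.imwrite(f'pics/{n}0b.png',cv2.resize(im[:,:,::-1],(800,600),interpolation=cv2.INTER_CUBIC))
E
```

```text
pics
{'t': 0.0, 'qpos': array([ 1.09777365,  0.41188877, -0.01273229,  1.5970795 ,  0.00556455,
        1.13430065, -0.08218805]), 'dq': array([-0.00165995, -0.0004614 ,  0.00071971, -0.00027839,  0.00120135,
       -0.00021461, -0.00076507]), 'tau': array([ 2.01596657e-05, -6.00610042e+01,  6.82274681e-01, -2.99410057e+01,
        1.37678225e-02,  1.07649970e-02,  1.43650630e-05]), 'position': array([ 0.24595607, -0.57405283,  0.25544534]), 'orientation': array([ 0.3895608 ,  0.59081489, -0.38896778,  0.58981711]), 'force': array([-1.16952325,  0.50025374, -0.26878217]), 'moment': array([ 0.03023238,  0.03328642, -0.02665327]), 'opening': 0.08528997260292917}
scene [[448.9591925    0.         260.11800295]
 [  0.         448.9591925  197.23056941]
 [  0.           0.           1.        ]] [[ 0.50054227  0.86561962  0.01265317]
 [ 0.72668943 -0.41217282 -0.54957806]
 [-0.47051026  0.28428197 -0.83534655]] [-0.29762253 -0.32580979  1.59835749]
top [[435.55566057   0.         258.75591052]
 [  0.         435.55566057 193.51047919]
 [  0.           0.           1.        ]] [[ 0.00749155 -0.99997024  0.00184027]
 [-0.99550123 -0.00763187 -0.0944408 ]
 [ 0.09445203 -0.00112448 -0.99552878]] [0.04963184 0.54265695 1.55866228]
```

View pics/top0b.png

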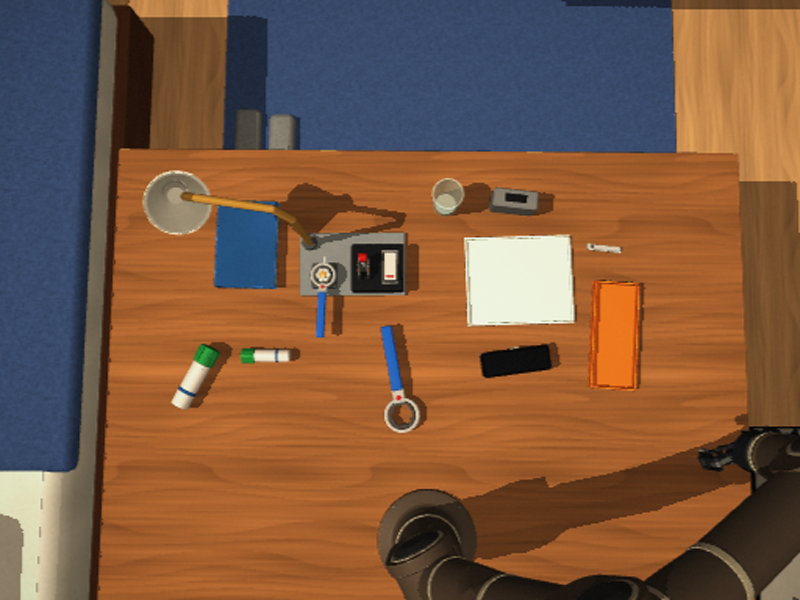

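View pics/scene0b.png

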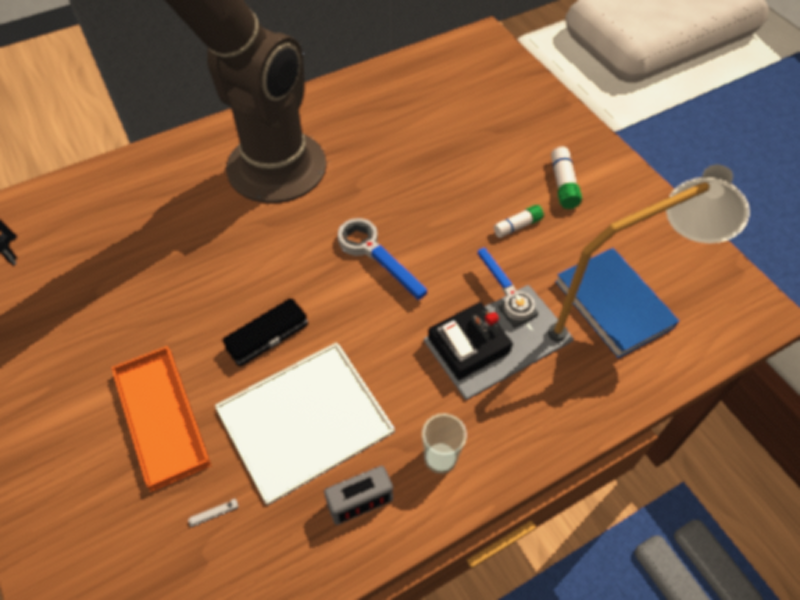

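Top view (800 px wide): the wrench on the bolt is at (322,275) with its handle to (320,335). The larger loose wrench at (400,380) is a decoy. The small inhaler is at (266,355), and the larger decoy is at (195,376). The glasses case is at (516,360), and there is no organizer. Dish (520,280), tray (615,335), dimmer (362,265), rocker (390,265). Next I'll measure these.

```bash
python3 - <<'E'
from h import *
im,d,p=load('top0');P=cloud(d,p);hsv=cv2.cvtColor(im,cv2.COLOR_RGB2HSV)
H,S,V=[hsv[...,i].astype(int) for i in range(3)]
def reg(name,x0,y0,x1,y1,m,zr=None):
    s=1.5625;M=np.zeros(d.shape,bool);M[int(y0/s):int(y1/s),int(x0/s):int(x1/s)]=1
    M&=m&(d>0)
    if zr:M&=(P[...,2]>zr[0])&(P[...,2]<zr[1])
    q=P[M]
    if len(q)<5:print(name,'few',len(q));return
    r=cv2.minAreaRect(q[:,:2].astype(np.float32)*1000)
    print(name,len(q),'mean',q.mean(0).round(4),'z',np.percentile(q[:,2],[5,50,95]).round(4),'rect c',np.round(r[0],1),'size',np.round(r[1],1),'ang',round(r[2],1))
one=H>=0
blue=(H>100)&(H<125)&(S>120)
reg('table',420,440,560,470,one)
reg('foot',295,225,412,300,one,(.006,.018))
reg('box',345,240,412,298,V<60,(.044,.060))
reg('handle',305,290,335,345,blue)
reg('ring',300,250,345,292,one,(.03,.06))
reg('bolt',300,250,345,292,one,(.044,.056))
reg('redknob',345,240,380,285,((H<8)|(H>172))&(S>150),(.06,.14))
reg('rocker',378,240,405,292,(S<60)&(V>140),(.05,.09))
reg('redline',378,265,405,290,((H<10)|(H>170))&(S>100),(.05,.09))
reg('dish',455,225,585,335,one,(.007,.02))
reg('tray',580,270,650,400,(H<20)&(S>180),(.015,.04))
reg('trayfloor',580,270,650,400,(H<20)&(S>180),(-.005,.012))
reg('case',470,335,560,385,one,(.012,.06))
reg('inh',235,340,300,370,one,(.008,.06))
reg('inhgreen',235,340,300,370,(H>40)&(H<85)&(S>120),(.008,.06))
reg('decoyinh',165,340,222,412,one,(.008,.08))
reg('decoywr',375,320,425,435,one,(.008,.08))
reg('pole',290,190,325,250,one,(.1,.3))
im2=cv2.resize(im[140:200,185:265],(800,600),interpolation=cv2.INTER_CUBIC)
cv2.imwrite('pics/lampcrop.png',im2[:,:,::-1])
E
```

```text
table 1705 mean [ 0.1952 -0.1436 -0.0005] z [-0.0065 -0.0006  0.0057] rect c [ 195.  -144.5] size [ 66.6 324.6] ang 0.5
foot 1173 mean [0.6459 0.2044 0.0116] z [0.007  0.0115 0.0166] rect c [640.3 178.8] size [176. 273.] ang 0.5
box 679 mean [0.6191 0.1229 0.0516] z [0.0458 0.0515 0.0575] rect c [621.  118.4] size [110.5 115.5] ang 0.5
handle 132 mean [0.5121 0.2458 0.0496] z [0.0437 0.0499 0.0551] rect c [511.7 246.5] size [ 17.  100.4] ang 88.4
ring 210 mean [0.6022 0.2432 0.043 ] z [0.0324 0.0432 0.0512] rect c [601.1 243.1] size [54.6 63.7] ang 87.8
bolt 93 mean [0.6032 0.2428 0.0472] z [0.0443 0.0468 0.0521] rect c [602.2 244.1] size [52.1 55.8] ang 45.1
redknob 32 mean [0.6345 0.149  0.1101] z [0.1012 0.1107 0.1171] rect c [634.9 149.2] size [17.  17.1] ang 89.6
rocker 109 mean [0.6261 0.0896 0.066 ] z [0.0575 0.0662 0.0728] rect c [626.2  89.4] size [68.9 24.7] ang 4.0
redline 10 mean [0.5981 0.0888 0.0726] z [0.0687 0.0717 0.077 ] rect c [598.   88.8] size [ 4.6 14.2] ang 1.1
dish 1253 mean [ 0.5996 -0.2152  0.0098] z [0.0072 0.0092 0.0147] rect c [ 599.  -216.4] size [302.7 
[... 228 characters left out ...]
 size [166.6 310.1] ang 88.9
case 712 mean [ 0.4092 -0.1995  0.0395] z [0.0329 0.0399 0.0461] rect c [ 410.6 -200.9] size [ 60.6 157.5] ang 8.3
inh 263 mean [0.4172 0.3768 0.0281] z [0.0198 0.0287 0.0354] rect c [419.1 369.8] size [122.7  44.1] ang 83.6
inhgreen 71 mean [0.4178 0.416  0.0297] z [0.0218 0.0296 0.036 ] rect c [418.1 416.9] size [29.  27.8] ang 0.5
decoyinh 546 mean [0.3697 0.5327 0.0373] z [0.0181 0.0394 0.048 ] rect c [371.7 544.7] size [165.9 126.3] ang 2.6
decoywr 598 mean [0.3559 0.0729 0.0288] z [0.0135 0.0293 0.0396] rect c [367.7  67.9] size [107.1 250.9] ang 88.9
pole 81 mean [0.6802 0.2772 0.211 ] z [0.1159 0.2154 0.284 ] rect c [682.5 278. ] size [11.8 15.1] ang 72.8
```

View pics/lampcrop.png

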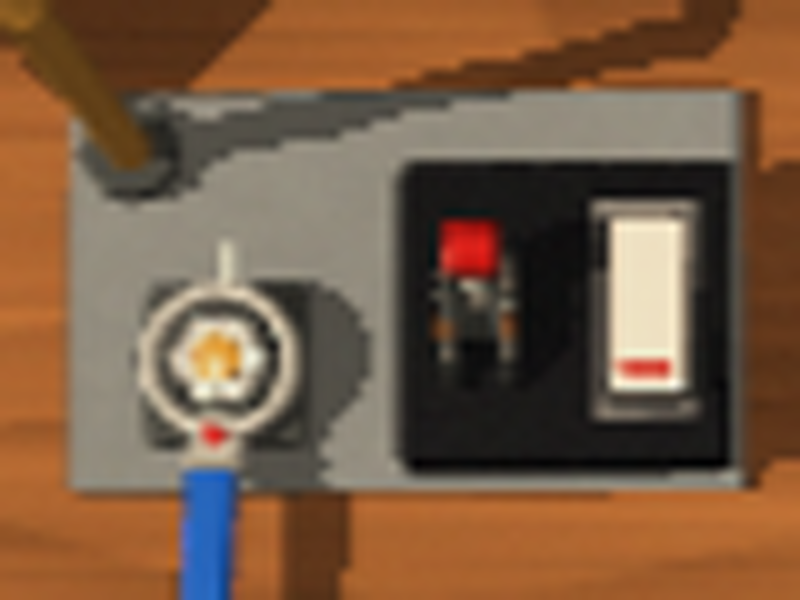

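```bash
cat >> h.py <<'E'
def pose():
    s=sensors.sense();return np.array(s['position']),Ro.from_quat(s['orientation']),s
def down(deg):
    # tool x down, tool z (jaw axis) horizontal at world angle deg
    a=np.radians(deg);x=np.array([0,0,-1.]);z=np.array([np.cos(a),np.sin(a),0]);return Ro.from_matrix(np.stack([x,np.cross(z,x),z],1))
def plan(wps,p=None,R=None,step=6.0,ang=10.0,dp=1):
    """wps: list of (xyz,jawdeg[,minrows]); prints rows."""
    if p is None:p,R,_=pose()
    for w in wps:
        T=np.array(w[0]);RT=down(w[1])
        if (R.inv()*RT).magnitude()>np.pi/2+.3 and len(w)<4: RT=down(w[1]+180)
        n=max(int(np.ceil(np.linalg.norm(T-p)*100/step)),int(np.ceil(np.degrees((R.inv()*RT).magnitude())/ang)),w[2] if len(w)>2 else 1)
        tr=[];dr=[]
        for k in range(n):
            f=1/(n-k);t=np.round(R.inv().apply((T-p)*f)*100,dp+1)
            r=np.round(np.degrees((R.inv()*RT).as_rotvec()*f),dp)
            p=p+R.apply(t/100);R=R*Ro.from_rotvec(np.radians(r));tr.append((t+0.).tolist());dr.append((r+0.).tolist())
        for i in range(0,n,5):print(' T',str(tr[i:i+5]).replace(' ',''),' D',str(dr[i:i+5]).replace(' ',''))
        print(' -> ',p.round(4),'ang',np.degrees(np.arctan2(*R.as_matrix()[[1,0],2])).round(1))
    return p,R
def st():
    p,R,s=pose();m=R.as_matrix();print('t',round(s['t'],2),'p',p.round(4),'jaw',np.degrees(np.arctan2(m[1,2],m[0,2])).round(1),'tilt',np.degrees(np.arccos(-m[2,0])).round(2),'F',s['force'].round(1),'M',s['moment'].round(2),'open',round(s['opening'],4),'q',s['qpos'].round(2))
E
python3 - <<'E'
from h import *
st();plan([((.507,.248,.20),90)])
E
```

```text
t 0.1 p [ 0.246  -0.5741  0.2555] jaw -66.8 tilt 0.08 F [-0.1  0.4  0.3] M [ 0.    0.03 -0.02] open 0.0854 q [ 1.1   0.41 -0.01  1.6   0.01  1.13 -0.08]
 T [[0.38,3.76,-4.35],[0.38,3.64,-4.45],[0.38,3.53,-4.54],[0.38,3.4,-4.64],[0.37,3.27,-4.73]]  D [[1.5,0.0,0.0],[1.5,0.0,0.0],[1.6,0.0,0.0],[1.5,0.0,0.0],[1.6,0.0,0.0]]
 T [[0.38,3.14,-4.82],[0.37,3.01,-4.9],[0.38,2.88,-4.98],[0.37,2.75,-5.05],[0.38,2.6,-5.13]]  D [[1.5,0.0,0.0],[1.6,0.0,0.0],[1.5,0.0,0.0],[1.6,0.0,0.0],[1.5,0.0,0.0]]
 T [[0.37,2.47,-5.19],[0.38,2.32,-5.26],[0.37,2.18,-5.32],[0.38,2.03,-5.37],[0.37,1.9,-5.43]]  D [[1.6,0.0,0.0],[1.5,0.0,0.0],[1.6,0.0,0.0],[1.5,0.0,0.0],[1.6,-0.1,0.0]]
 ->  [0.507 0.248 0.2  ] ang -90.0
```

```bash
python3 - <<'E'
from h import *
plan([((.507,.247,.20),90,16,1)])
E
```

```text
T [[0.35,3.52,-4.07],[0.35,4.16,-3.42],[0.35,4.68,-2.66],[0.35,5.07,-1.82],[0.35,5.3,-0.93]]  D [[-9.8,0.0,0.0],[-9.8,0.0,0.0],[-9.8,0.0,0.0],[-9.8,0.0,0.0],[-9.8,0.0,0.0]]
 T [[0.35,5.39,-0.02],[0.35,5.31,0.9],[0.35,5.08,1.79],[0.36,4.7,2.63],[0.35,4.18,3.39]]  D [[-9.8,0.0,0.0],[-9.8,0.0,0.0],[-9.8,0.0,0.0],[-9.8,0.0,0.0],[-9.8,0.0,0.0]]
 T [[0.36,3.54,4.06],[0.35,2.8,4.6],[0.36,1.98,5.01],[0.35,1.1,5.27],[0.36,0.18,5.38]]  D [[-9.8,0.0,0.0],[-9.8,0.0,0.0],[-9.8,0.0,0.0],[-9.8,0.0,0.0],[-9.8,0.0,0.0]]
 T [[0.35,-0.73,5.33]]  D [[-9.8,0.1,0.0]]
 ->  [0.507 0.247 0.2  ] ang 90.0
```

Emit:
send_rows:
  translation:
    - [0.35,3.52,-4.07]
    - [0.35,4.16,-3.42]
    - [0.35,4.68,-2.66]
    - [0.35,5.07,-1.82]
    - [0.35,5.3,-0.93]
  dr:
    - [-9.8,0,0]
    - [-9.8,0,0]
    - [-9.8,0,0]
    - [-9.8,0,0]
    - [-9.8,0,0]
  grip: [1,1,1,1,1]

```text
t: 0.72
position: [0.3279, -0.3161, 0.2386]
orientation: [0.107, 0.699, -0.107, 0.699]
force: [0.7, -0.2, -0.2]
opening: 0.0852
```

Emit:
send_rows:
  translation:
    - [0.35,5.39,-0.02]
    - [0.35,5.31,0.9]
    - [0.35,5.08,1.79]
    - [0.36,4.7,2.63]
    - [0.35,4.18,3.39]
  dr:
    - [-9.8,0,0]
    - [-9.8,0,0]
    - [-9.8,0,0]
    - [-9.8,0,0]
    - [-9.8,0,0]
  grip: [1,1,1,1,1]

```text
t: 1.35
position: [0.4093, -0.0597, 0.2211]
orientation: [-0.192, 0.68, 0.192, 0.681]
force: [1.0, -0.3, -0.3]
opening: 0.0855
```

Emit:
send_rows:
  translation:
    - [0.36,3.54,4.06]
    - [0.35,2.8,4.6]
    - [0.36,1.98,5.01]
    - [0.35,1.1,5.27]
    - [0.36,0.18,5.38]
  dr:
    - [-9.8,0,0]
    - [-9.8,0,0]
    - [-9.8,0,0]
    - [-9.8,0,0]
    - [-9.8,0,0]
  grip: [1,1,1,1,1]

```text
t: 1.98
position: [0.4913, 0.1966, 0.203]
orientation: [-0.457, 0.54, 0.457, 0.54]
force: [0.6, -1.0, -0.9]
opening: 0.0852
```

Emit:
send_rows:
  translation:
    - [0.35,-0.73,5.33]
    - [0,0,0]
    - [0,0,0]
  dr:
    - [-9.8,0,0]
    - [0,0,0]
    - [0,0,0]
  grip: [0.5,0.45,0.45]

```text
t: 2.35
position: [0.5068, 0.2461, 0.1992]
orientation: [-0.5, 0.501, 0.5, 0.5]
force: [1.1, 0.2, -0.2]
opening: 0.0383
```

```bash
cat >> h.py <<'E'
def wpix(P,p):
    """project world pts into the fisheye wrist image"""
    c=np.atleast_2d(P)@np.array(p['R']).T+np.array(p['t']);K=np.array(p['mtx']);r=np.hypot(c[:,0],c[:,1]);th=np.arctan2(r,c[:,2])
    return np.stack([K[0,2]+K[0,0]*th*c[:,0]/r,K[1,2]+K[1,1]*th*c[:,1]/r],1)
def wcloud(d,p):
    K=np.array(p['mtx']);v,u=np.mgrid[:d.shape[0],:d.shape[1]]
    a=(u-K[0,2])/K[0,0];b=(v-K[1,2])/K[1,1];th=np.hypot(a,b)+1e-9
    c=np.stack([a/th*np.tan(th)*d,b/th*np.tan(th)*d,d],-1)
    return (c-np.array(p['t']))@np.array(p['R'])
def wray(u,v,z,p):
    """world point where fisheye pixel (u,v) meets the plane z"""
    K=np.array(p['mtx']);a=(u-K[0,2])/K[0,0];b=(v-K[1,2])/K[1,1];th=np.hypot(a,b)+1e-9
    R=np.array(p['R']);C=-R.T@np.array(p['t']);r=R.T@np.array([a/th*np.sin(th),b/th*np.sin(th),np.cos(th)]);return C+r*(z-C[2])/r[2]
E
python3 - <<'E'
from h import *
st();im,d,p=snap('wrist','w1');print(p['mtx'],(-p['R'].T@p['t']).round(3))
cv2.imwrite('pics/w1b.png',cv2.resize(im[:,:,::-1],(800,600),interpolation=cv2.INTER_CUBIC))
P=wcloud(d,p);hsv=cv2.cvtColor(im,cv2.COLOR_RGB2HSV);H,S,V=[hsv[...,i].astype(int) for i in range(3)]
for n,M in(('blue',(H>100)&(H<125)&(S>120)&(P[...,2]>.035)&(P[...,2]<.06)),('red',((H<8)|(H>172))&(S>150)&(P[...,2]>.06)),('rock',(S<60)&(V>150)&(P[...,2]>.055)&(P[...,2]<.085))):
    M&=d>0;q=P[M];print(n,len(q),q.mean(0).round(4) if len(q) else '',np.percentile(q,[2,98],axis=0).round(4).tolist(), np.argwhere(M).mean(0)*1.5625)
E
```

```text
t 2.35 p [0.5068 0.2461 0.1992] jaw 90.0 tilt 0.1 F [ 1.1  0.2 -0.2] M [-0.06 -0.   -0.01] open 0.0383 q [ 0.09  0.5  -0.85  1.77  0.43  1.07  0.66]
[[297.31863964   0.         255.3866924 ]
 [  0.         297.31863964 192.68570168]
 [  0.           0.           1.        ]] [0.433 0.247 0.316]
blue 3111 [0.468  0.1859 0.0443] [[0.3455, 0.0702, 0.035], [0.5569, 0.256, 0.0515]] [232.69698248 306.65883157]
red 186 [0.5951 0.1681 0.1438] [[0.4888, 0.087, 0.0717], [0.6406, 0.2234, 0.2594]] [509.63541667 247.81586022]
rock 396 [0.6447 0.024  0.0692] [[0.5832, -0.1835, 0.0583], [0.7939, 0.1055, 0.0729]] [457.54419192 132.05097854]
```

View pics/w1b.png

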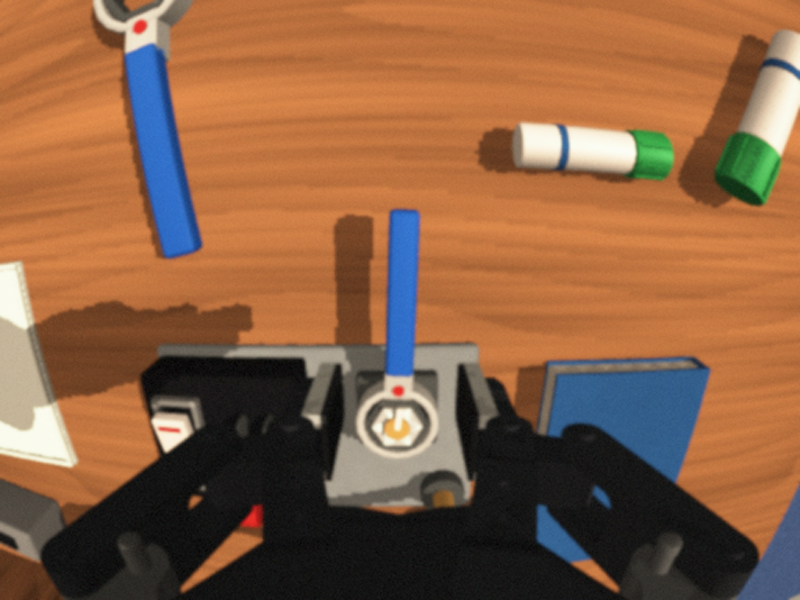

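The wrench is directly under the gripper: ring (397,425), handle end (404,212), at 800 px. The inhaler runs from (516,147) to (672,155). Next I'll convert these pixels to positions.

```bash
python3 - <<'E'
from h import *
im,d,p=load('w1');s=1.5625
for n,u,v,z in(('ringc',397.5,422,.044),('bolt',398,424,.046),('hend',404,211,.051),('hstart',399,375,.051),('inhL',517,147,.017),('inhR',671,155,.017),('bookcorner',546,364,.028),('boxcorner front-left',305,362,.052)):
    print(n,wray(u/s,v/s,z,p).round(4))
plan([((.507,.2465,.12),90),((.507,.2465,.054),90)])
E
```

```text
ringc [0.6002 0.2452 0.044 ]
bolt [0.6006 0.2456 0.046 ]
hend [0.4588 0.2491 0.051 ]
hstart [0.561  0.2462 0.051 ]
inhL [0.4185 0.3225 0.017 ]
inhR [0.4137 0.4403 0.017 ]
bookcorner [0.5654 0.3497 0.028 ]
boxcorner front-left [0.5522 0.187  0.052 ]
 T [[3.97,0.0,0.06],[3.97,-0.01,0.07]]  D [[-0.1,0.0,0.0],[0.0,-0.1,0.0]]
 ->  [0.507  0.2465 0.12  ] ang 90.0
 T [[3.3,0.0,0.0],[3.3,0.0,-0.01]]  D [[0.0,0.0,0.0],[0.0,0.0,0.0]]
 ->  [0.507  0.2465 0.054 ] ang 90.0
```

Emit:
send_rows:
  translation:
    - [4,0,0.1]
    - [4,0,0.05]
    - [3.2,0,0]
    - [3.3,0,0]
    - [0,0,0]
  dr:
    - [0,0,0]
    - [0,0,0]
    - [0,0,0]
    - [0,0,0]
    - [0,0,0]
  grip: [0.42,0.4,0.4,0.38,0.32]
  squeeze: 20

```text
t: 3.02
position: [0.5061, 0.2455, 0.0533]
orientation: [-0.499, 0.502, 0.5, 0.499]
force: [0.4, -1.0, 0.0]
opening: 0.0276
```

```bash
cat >> h.py <<'E'
B=np.array([.602,.2452]);RG=.095
def hp(th,r=RG,z=.055):
    """TCP xyz and jaw for wrench handle th deg left(+)/right(-) of -x"""
    a=np.radians(180-th);return ((*(B+r*np.array([np.cos(a),np.sin(a)])),z),90-th)
def swing(t0,t1,n,**k):
    (x,j)=hp(t0,**k);plan([hp(t0+(t1-t0)*(i+1)/n,**k)+(1,1) for i in range(n)],np.array(x),down(j),dp=1)
E
python3 - <<'E'
from h import *
st()
print(hp(1.6))
swing(0,-30,4)
swing(-30,20,5);swing(20,70,5);
E
```

```text
t 3.02 p [0.5061 0.2455 0.0533] jaw 89.9 tilt 0.25 F [ 0.4 -1.   0. ] M [-0.    0.05  0.01] open 0.0276 q [-0.01  0.68 -0.72  1.88  0.61  0.82  0.51]
((np.float64(0.5070370390711663), np.float64(0.24785255567873907), 0.055), 88.4)
 T [[0.0,-0.08,-1.24]]  D [[-7.5,0.0,0.0]]
 ->  [0.5078 0.2328 0.055 ] ang 97.5
 T [[0.0,-0.08,-1.24]]  D [[-7.5,0.0,0.0]]
 ->  [0.5102 0.2206 0.055 ] ang 105.0
 T [[0.0,-0.08,-1.24]]  D [[-7.5,0.0,0.0]]
 ->  [0.5142 0.2088 0.055 ] ang 112.5
 T [[0.0,-0.08,-1.24]]  D [[-7.5,0.0,0.0]]
 ->  [0.5197 0.1977 0.055 ] ang 120.0
 T [[0.0,-0.14,1.65]]  D [[10.0,0.0,0.0]]
 ->  [0.5127 0.2127 0.055 ] ang 110.0
 T [[0.0,-0.15,1.65]]  D [[10.0,0.0,0.0]]
 ->  [0.5085 0.2287 0.055 ] ang 100.0
 T [[0.0,-0.14,1.65]]  D [[10.0,0.0,0.0]]
 ->  [0.507  0.2452 0.055 ] ang 90.0
 T [[0.0,-0.07,0.82],[0.0,0.0,0.83]]  D [[5.0,0.0,0.0],[5.0,0.0,0.0]]
 ->  [0.5084 0.2617 0.055 ] ang 80.0
 T [[0.0,-0.15,1.65]]  D [[10.0,0.0,0.0]]
 ->  [0.5127 0.2777 0.055 ] ang 70.0
 T [[0.0,-0.14,1.65]]  D [[10.0,0.0,0.0]]
 ->  [0.5197 0.2927 0.055 ] ang 60.0
 T [[0.0,-0.15,1.65]]  D [[10.0,0.0,0.0]]
 ->  [0.5292 0.3063 0.055 ] ang 50.0
 T [[0.0,-0.14,1.65]]  D [[10.0,0.0,0.0]]
 ->  [0.5409 0.318  0.055 ] ang 40.0
 T [[0.0,-0.15,1.65]]  D [[10.0,0.0,0.0]]
 ->  [0.5545 0.3275 0.055 ] ang 30.0
 T [[0.0,-0.14,1.65]]  D [[10.0,0.0,0.0]]
 ->  [0.5695 0.3345 0.055 ] ang 20.0
```

Emit:
send_rows:
  translation:
    - [0,-0.14,-1.65]
    - [0,-0.15,-1.65]
    - [0,-0.14,-1.65]
    - [0,-0.1,-1.15]
    - [0,0,0]
  dr:
    - [-10,0,0]
    - [-10,0,0]
    - [-10,0,0]
    - [-7,0,0]
    - [0,0,0]
  grip: [0.32,0.32,0.32,0.32,0.32]

```text
t: 3.65
position: [0.5275, 0.1896, 0.0562]
orientation: [0.633, -0.317, -0.632, -0.317]
force: [-0.0, 0.2, 0.0]
opening: 0.0274
```

```bash
python3 - <<'E'
from h import *
st();print(hp(-37))
im,d,p=snap('wrist','w2')
cv2.imwrite('pics/w2b.png',im[:,:,::-1])
E
```

```text
t 3.65 p [0.5275 0.1896 0.0562] jaw 126.8 tilt 0.08 F [-0.   0.2  0. ] M [ 0.02 -0.01  0.07] open 0.0274 q [ 0.2   0.73 -0.87  1.88  0.73  0.88  1.16]
((np.float64(0.5261296265455071), np.float64(0.1880275728005554), 0.055), 127)
```

View pics/w2b.png

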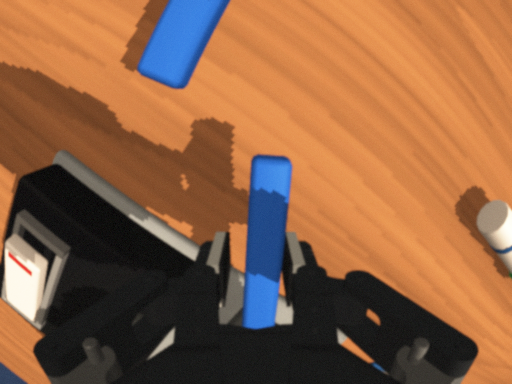

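The handle (268,240) is caged between the fingers. Now the drive stroke to the left.

Emit:
send_rows:
  translation:
    - [0,-0.14,1.65]
    - [0,-0.15,1.65]
    - [0,-0.14,1.65]
    - [0,-0.15,1.65]
    - [0,-0.14,1.65]
  dr:
    - [10,0,0]
    - [10,0,0]
    - [10,0,0]
    - [10,0,0]
    - [10,0,0]
  grip: [0.32,0.32,0.32,0.32,0.32]

```text
t: 4.32
position: [0.511, 0.2675, 0.0558]
orientation: [-0.439, 0.556, 0.436, 0.555]
force: [2.9, -8.7, 1.2]
opening: 0.0273
```

```bash
python3 -c "
from h import *
st();print(hp(13))"
```

```text
t 4.33 p [0.511  0.2675 0.0558] jaw 76.4 tilt 0.27 F [ 2.9 -8.7  1.2] M [-1.64 -0.79  0.14] open 0.0273 q [-0.08  0.68 -0.67  1.85  0.57  0.81  0.28]
((np.float64(0.5094348438454026), np.float64(0.26657035016266717), 0.055), 77)
```

Emit:
send_rows:
  translation:
    - [0,-0.14,1.65]
    - [0,-0.15,1.65]
    - [0,-0.14,1.65]
    - [0,-0.15,1.65]
    - [0,-0.14,1.65]
  dr:
    - [10,0,0]
    - [10,0,0]
    - [10,0,0]
    - [10,0,0]
    - [10,0,0]
  grip: [0.32,0.32,0.32,0.32,0.32]

```text
t: 4.95
position: [0.5587, 0.3307, 0.0553]
orientation: [-0.163, 0.689, 0.16, 0.687]
force: [-4.8, -7.3, 2.3]
opening: 0.0271
```

```bash
python3 - <<'E'
from h import *
st();print(hp(63))
im,d,p=snap('scene','s1')
c=im[170:235,265:375];cv2.imwrite('pics/s1b.png',cv2.resize(c[:,:,::-1],None,fx=7,fy=7,interpolation=cv2.INTER_CUBIC))
E
```

```text
t 4.95 p [0.5587 0.3307 0.0553] jaw 26.5 tilt 0.29 F [-4.8 -7.3  2.3] M [-1.6   0.86  0.13] open 0.0271 q [-0.31  0.72 -0.44  1.67  0.39  0.85 -0.46]
((np.float64(0.558870902524743), np.float64(0.32984561979789495), 0.055), 27)
```

View pics/s1b.png

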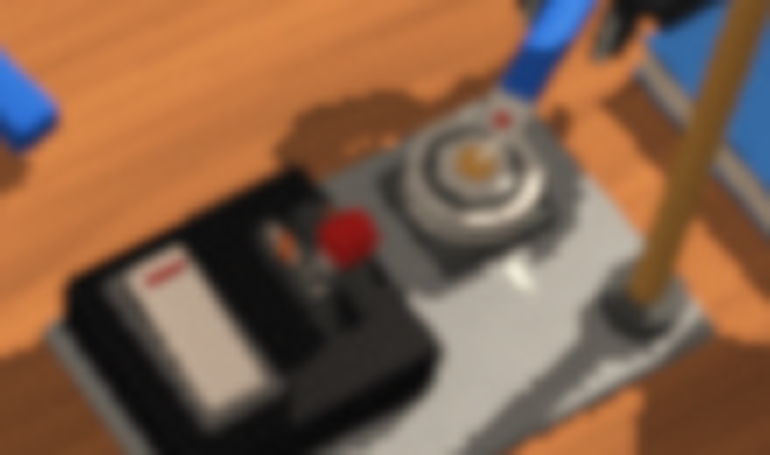

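Emit:
send_rows:
  translation:
    - [0,-0.14,-1.65]
    - [0,-0.15,-1.65]
    - [0,-0.14,-1.65]
    - [0,-0.15,-1.65]
    - [0,-0.14,-1.65]
  dr:
    - [-10,0,0]
    - [-10,0,0]
    - [-10,0,0]
    - [-10,0,0]
    - [-10,0,0]
  grip: [0.32,0.32,0.32,0.32,0.32]

```text
t: 5.62
position: [0.5096, 0.2707, 0.0563]
orientation: [-0.441, 0.551, 0.442, 0.553]
force: [-0.1, 3.3, -0.6]
opening: 0.0271
```

Emit:
send_rows:
  translation:
    - [0,-0.14,-1.65]
    - [0,-0.15,-1.65]
    - [0,-0.14,-1.65]
    - [0,-0.15,-1.65]
    - [0,-0.14,-1.65]
  dr:
    - [-10,0,0]
    - [-10,0,0]
    - [-10,0,0]
    - [-10,0,0]
    - [-10,0,0]
  grip: [0.32,0.32,0.32,0.32,0.32]

```text
t: 6.25
position: [0.5256, 0.1922, 0.0559]
orientation: [-0.633, 0.314, 0.634, 0.315]
force: [-5.4, 5.9, 0.1]
opening: 0.0274
```

```bash
python3 -c "
from h import *
st();print(hp(-37))"
```

```text
t 6.25 p [0.5256 0.1922 0.0559] jaw 127.3 tilt 0.09 F [-5.4  5.9  0.1] M [ 1.1   1.13 -0.06] open 0.0274 q [ 0.19  0.73 -0.88  1.89  0.73  0.88  1.17]
((np.float64(0.5261296265455071), np.float64(0.1880275728005554), 0.055), 127)
```

Emit:
send_rows:
  translation:
    - [0,-0.14,1.65]
    - [0,-0.15,1.65]
    - [0,-0.14,1.65]
    - [0,-0.15,1.65]
    - [0,-0.14,1.65]
  dr:
    - [10,0,0]
    - [10,0,0]
    - [10,0,0]
    - [10,0,0]
    - [10,0,0]
  grip: [0.32,0.32,0.32,0.32,0.32]

```text
t: 6.88
position: [0.5107, 0.2676, 0.0557]
orientation: [-0.439, 0.556, 0.436, 0.555]
force: [3.5, -7.9, 1.5]
opening: 0.0275
```

Emit:
send_rows:
  translation:
    - [0,-0.14,1.65]
    - [0,-0.15,1.65]
    - [0,-0.14,1.65]
    - [0,-0.15,1.65]
    - [0,-0.14,1.65]
  dr:
    - [10,0,0]
    - [10,0,0]
    - [10,0,0]
    - [10,0,0]
    - [10,0,0]
  grip: [0.32,0.32,0.32,0.32,0.32]

```text
t: 7.5
position: [0.5586, 0.3308, 0.0553]
orientation: [-0.164, 0.689, 0.161, 0.687]
force: [-4.2, -7.5, 2.7]
opening: 0.0272
```

```bash
python3 -c "
from h import *
st();print(hp(63))"
```

```text
t 7.5 p [0.5586 0.3308 0.0553] jaw 26.5 tilt 0.28 F [-4.2 -7.5  2.7] M [-1.61  0.82  0.16] open 0.0272 q [-0.31  0.72 -0.45  1.67  0.39  0.85 -0.46]
((np.float64(0.558870902524743), np.float64(0.32984561979789495), 0.055), 27)
```

Emit:
send_rows:
  translation:
    - [0,-0.14,-1.65]
    - [0,-0.15,-1.65]
    - [0,-0.14,-1.65]
    - [0,-0.15,-1.65]
    - [0,-0.14,-1.65]
  dr:
    - [-10,0,0]
    - [-10,0,0]
    - [-10,0,0]
    - [-10,0,0]
    - [-10,0,0]
  grip: [0.32,0.32,0.32,0.32,0.32]

```text
t: 8.12
position: [0.5095, 0.2707, 0.0563]
orientation: [-0.441, 0.551, 0.442, 0.553]
force: [0.6, 4.3, -0.8]
opening: 0.0273
```

Emit:
send_rows:
  translation:
    - [0,-0.14,-1.65]
    - [0,-0.15,-1.65]
    - [0,-0.14,-1.65]
    - [0,0,0]
  dr:
    - [-10,0,0]
    - [-10,0,0]
    - [-10,0,0]
    - [0,0,0]
  grip: [0.32,0.32,0.32,0.32]

```text
t: 8.62
position: [0.5121, 0.2194, 0.0555]
orientation: [0.568, -0.422, -0.567, -0.422]
force: [0.5, 0.6, 0.0]
opening: 0.0271
```

```bash
python3 - <<'E'
from h import *
st();print(hp(-17))
im,d,p=snap('scene','s2')
c=im[170:235,265:375];cv2.imwrite('pics/s2b.png',cv2.resize(c[:,:,::-1],None,fx=7,fy=7,interpolation=cv2.INTER_CUBIC))
E
```

```text
t 8.62 p [0.5121 0.2194 0.0555] jaw 106.7 tilt 0.06 F [0.5 0.6 0. ] M [ 0.01  0.02 -0.03] open 0.0271 q [ 0.09  0.7  -0.8   1.9   0.67  0.84  0.8 ]
((np.float64(0.5111510481835116), np.float64(0.21742468805134002), 0.055), 107)
```

View pics/s2b.png

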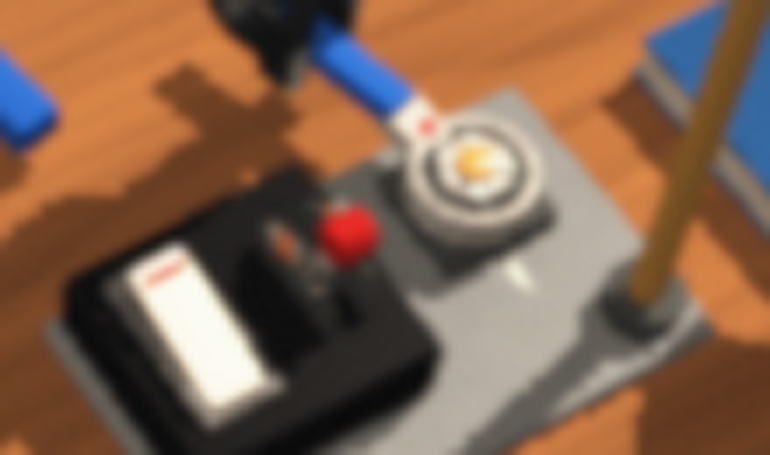

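Emit:
send_rows:
  translation:
    - [0,-0.14,-1.65]
    - [0,-0.14,-1.65]
    - [0,-0.14,1.65]
    - [0,-0.07,0.82]
    - [0,0,0]
  dr:
    - [-10,0,0]
    - [-10,0,0]
    - [10,0,0]
    - [5,0,0]
    - [0,0,0]
  grip: [0.32,0.32,0.32,0.32,0.32]

```text
t: 9.3
position: [0.5141, 0.2146, 0.0556]
orientation: [0.586, -0.395, -0.586, -0.396]
force: [0.2, -0.1, 0.4]
opening: 0.0275
```

Emit:
send_rows:
  translation:
    - [0,-0.01,0.33]
    - [0,-0.01,0.33]
    - [0,-0.01,0.33]
    - [0,-0.01,0.33]
    - [0,0,0]
  dr:
    - [2,0,0]
    - [2,0,0]
    - [2,0,0]
    - [2,0,0]
    - [0,0,0]
  grip: [0.32,0.32,0.32,0.32,0.32]

```text
t: 9.93
position: [0.5106, 0.2253, 0.0549]
orientation: [0.557, -0.436, -0.557, -0.436]
force: [1.4, -1.6, -0.1]
opening: 0.0276
```

Emit:
send_rows:
  translation:
    - [0,-0.01,0.33]
    - [0,-0.01,0.33]
    - [0,-0.01,0.33]
    - [0,-0.01,0.33]
    - [0,0,0]
  dr:
    - [2,0,0]
    - [2,0,0]
    - [2,0,0]
    - [2,0,0]
    - [0,0,0]
  grip: [0.32,0.32,0.32,0.32,0.32]

```text
t: 10.55
position: [0.5091, 0.2371, 0.0548]
orientation: [0.525, -0.474, -0.524, -0.474]
force: [3.8, -5.2, 0.1]
opening: 0.0275
```

Emit:
send_rows:
  translation:
    - [0,-0.01,0.33]
    - [0,-0.01,0.33]
    - [0,-0.01,0.33]
    - [0,-0.01,0.33]
    - [0,0,0]
  dr:
    - [2,0,0]
    - [2,0,0]
    - [2,0,0]
    - [2,0,0]
    - [0,0,0]
  grip: [0.32,0.32,0.32,0.32,0.32]

```text
t: 11.18
position: [0.509, 0.25, 0.0548]
orientation: [-0.491, 0.51, 0.49, 0.509]
force: [3.4, -5.6, 0.2]
opening: 0.0275
```

Emit:
send_rows:
  translation:
    - [0,-0.01,0.33]
    - [0,-0.01,0.33]
    - [0,-0.01,0.33]
    - [0,-0.01,0.33]
    - [0,0,0]
  dr:
    - [2,0,0]
    - [2,0,0]
    - [2,0,0]
    - [2,0,0]
    - [0,0,0]
  grip: [0.32,0.32,0.32,0.32,0.32]

```text
t: 11.8
position: [0.5103, 0.2628, 0.0546]
orientation: [-0.455, 0.543, 0.453, 0.542]
force: [4.1, -6.0, 0.9]
opening: 0.0276
```

```bash
python3 -c "
from h import *
st();print(hp(9))"
```

```text
t 11.8 p [0.5103 0.2628 0.0546] jaw 79.8 tilt 0.17 F [ 4.1 -6.   0.9] M [-1.24 -0.64  0.1 ] open 0.0276 q [-0.07  0.68 -0.68  1.86  0.58  0.81  0.34]
((np.float64(0.5081696076434619), np.float64(0.26006127417882197), 0.055), 81)
```

Emit:
send_rows:
  translation:
    - [0,0,0.33]
    - [0,-0.01,0.33]
    - [0,0,0.33]
    - [0,-0.01,0.33]
    - [0,0,0]
  dr:
    - [2,0,0]
    - [2,0,0]
    - [2,0,0]
    - [2,0,0]
    - [0,0,0]
  grip: [0.32,0.32,0.32,0.32,0.32]

```text
t: 12.42
position: [0.5132, 0.2754, 0.0545]
orientation: [-0.416, 0.573, 0.414, 0.572]
force: [2.5, -7.1, -0.3]
opening: 0.0274
```

Emit:
send_rows:
  translation:
    - [0,0,0.33]
    - [0,-0.01,0.33]
    - [0,0,0.33]
    - [0,-0.01,0.33]
    - [0,0,0]
  dr:
    - [2,0,0]
    - [2,0,0]
    - [2,0,0]
    - [2,0,0]
    - [0,0,0]
  grip: [0.32,0.32,0.32,0.32,0.32]

```text
t: 13.05
position: [0.5178, 0.2874, 0.0544]
orientation: [-0.375, 0.601, 0.373, 0.599]
force: [-0.0, -5.6, 2.2]
opening: 0.0275
```

Emit:
send_rows:
  translation:
    - [0,0,0.33]
    - [0,-0.01,0.33]
    - [0,0,0.33]
    - [0,-0.01,0.33]
    - [0,0,0]
  dr:
    - [2,0,0]
    - [2,0,0]
    - [2,0,0]
    - [2,0,0]
    - [0,0,0]
  grip: [0.32,0.32,0.32,0.32,0.32]

```text
t: 13.68
position: [0.524, 0.2987, 0.0542]
orientation: [-0.332, 0.626, 0.33, 0.624]
force: [1.1, -7.1, 2.0]
opening: 0.0275
```

```bash
python3 -c "
from h import *
st();print(hp(33))"
```

```text
t 13.68 p [0.524  0.2987 0.0542] jaw 55.8 tilt 0.26 F [ 1.1 -7.1  2. ] M [-1.47 -0.08  0.11] open 0.0275 q [-0.19  0.69 -0.58  1.79  0.5   0.82 -0.04]
((np.float64(0.5223262960451847), np.float64(0.2969407083264276), 0.055), 57)
```

Emit:
send_rows:
  translation:
    - [0,0,0.33]
    - [0,-0.01,0.33]
    - [0,0,0.33]
    - [0,-0.01,0.33]
    - [0,0,0]
  dr:
    - [2,0,0]
    - [2,0,0]
    - [2,0,0]
    - [2,0,0]
    - [0,0,0]
  grip: [0.32,0.32,0.32,0.32,0.32]

```text
t: 14.3
position: [0.5317, 0.3091, 0.0541]
orientation: [-0.288, 0.648, 0.286, 0.645]
force: [-0.7, -7.1, 2.1]
opening: 0.0274
```

Emit:
send_rows:
  translation:
    - [0,-0.01,0.33]
    - [0,-0.01,0.33]
    - [0,-0.01,0.33]
    - [0,-0.01,0.33]
    - [0,0,0]
  dr:
    - [2,0,0]
    - [2,0,0]
    - [2,0,0]
    - [2,0,0]
    - [0,0,0]
  grip: [0.32,0.32,0.32,0.32,0.32]

```text
t: 14.92
position: [0.5394, 0.3164, 0.0533]
orientation: [-0.243, 0.668, 0.239, 0.662]
force: [-7.0, -12.1, 4.0]
opening: 0.0272
```

Emit:
send_rows:
  translation:
    - [0,-0.01,0.33]
    - [0,-0.01,0.33]
    - [0,-0.01,0.33]
    - [0,-0.01,0.33]
    - [0,0,0]
  dr:
    - [2,0,0]
    - [2,0,0]
    - [2,0,0]
    - [2,0,0]
    - [0,0,0]
  grip: [0.32,0.32,0.32,0.32,0.32]

```text
t: 15.55
position: [0.5471, 0.3221, 0.0523]
orientation: [-0.197, 0.685, 0.191, 0.674]
force: [-15.0, -16.3, 9.4]
opening: 0.0275
```

```bash
python3 - <<'E'
from h import *
st();print(hp(57))
for n in('scene','top'):snap(n,n+'3')
a=load('scene3')[0][180:205,318:348];b=load('top3')[0][158:188,190:225]
o=np.hstack([cv2.resize(x,(390,390),interpolation=cv2.INTER_CUBIC) for x in(a,b)])
cv2.imwrite('pics/c3.png',o[:,:,::-1])
E
```

```text
t 15.55 p [0.5471 0.3221 0.0523] jaw 31.9 tilt 1.02 F [-15.  -16.3   9.4] M [-3.57  3.26  0.3 ] open 0.0275 q [-0.29  0.71 -0.47  1.7   0.41  0.85 -0.38]
((np.float64(0.5502592916735725), np.float64(0.3248737039548153), 0.055), 33)
```

View pics/c3.png

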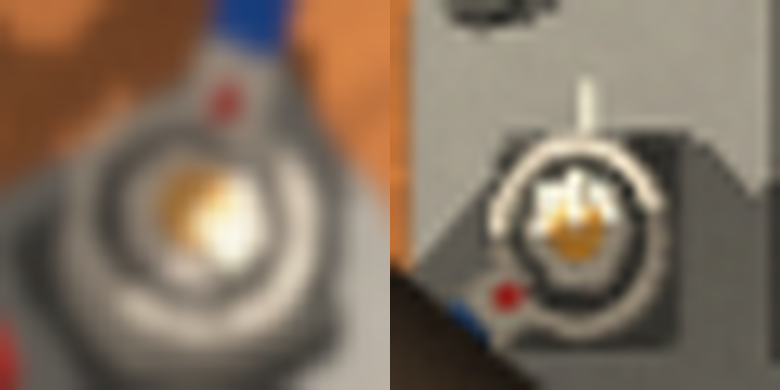

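Emit:
send_rows:
  translation:
    - [0,0,0.2]
    - [0,0,0.2]
    - [0,0,0]
    - [0,0,0]
  dr:
    - [0,0,0]
    - [0,0,0]
    - [0,0,0]
    - [0,0,0]
  grip: [0.32,0.32,0.32,0.32]

```text
t: 16.15
position: [0.551, 0.3255, 0.0523]
orientation: [-0.197, 0.685, 0.192, 0.675]
force: [-12.5, -12.6, 4.0]
opening: 0.0277
```

Emit:
send_rows:
  translation:
    - [0,0,0.2]
    - [0,0,0.2]
    - [0,0,0]
    - [0,0,0]
  dr:
    - [0,0,0]
    - [0,0,0]
    - [0,0,0]
    - [0,0,0]
  grip: [0.32,0.32,0.32,0.32]

```text
t: 16.65
position: [0.5528, 0.3271, 0.052]
orientation: [-0.197, 0.686, 0.192, 0.674]
force: [-16.4, -14.5, 8.2]
opening: 0.0273
```

The finger may be touching the book's corner: the force has an upward part and the fingertip is at about 27 mm. Backing off to check.

Emit:
send_rows:
  translation:
    - [0,0,-0.4]
    - [0,0,-0.4]
    - [0,0,-0.6]
    - [-0.3,0,-0.6]
    - [0,0,0]
  dr:
    - [0,0,0]
    - [0,0,0]
    - [0,0,0]
    - [-4,0,0]
    - [0,0,0]
  grip: [0.32,0.32,0.32,0.32,0.32]

```text
t: 17.27
position: [0.5407, 0.3206, 0.0569]
orientation: [-0.219, 0.674, 0.218, 0.671]
force: [-4.2, -4.6, -1.7]
opening: 0.0273
```

```bash
python3 - <<'E'
from h import *
st()
snap('scene','scene4');snap('top','top4')
def rect(n,zr,c0):
    im,d,p=load(n);P=cloud(d,p);hsv=cv2.cvtColor(im,cv2.COLOR_RGB2HSV);H,S,V=[hsv[...,i].astype(int) for i in range(3)]
    M=(H>98)&(H<125)&(S>120)&(d>0)&(P[...,2]>zr[0])&(P[...,2]<zr[1])&(abs(P[...,0]-.66)<.12)&(abs(P[...,1]-.43)<.12)
    M=cv2.morphologyEx(M.astype(np.uint8),cv2.MORPH_OPEN,np.ones((3,3)));yx=np.argwhere(M);r=cv2.minAreaRect(yx[:,::-1].astype(np.float32))
    print(n,M.sum(),'px',np.round(r[0],2),np.round(r[1],1),round(r[2],2),P[M>0].mean(0).round(4))
for n in('top0','top3','top4','scene0','s1','s2','scene3','scene4'):rect(n,(.015,.045),0)
a=load('scene4')[0][180:205,318:348];b=load('top4')[0][158:188,190:225]
o=np.hstack([cv2.resize(x,(390,390),interpolation=cv2.INTER_CUBIC) for x in(a,b)])
cv2.imwrite('pics/c4.png',o[:,:,::-1])
E
```

```text
t 17.27 p [0.5407 0.3206 0.0569] jaw 35.9 tilt 0.25 F [-4.2 -4.6 -1.7] M [-0.93  0.81  0.07] open 0.0273 q [-0.27  0.7  -0.49  1.72  0.42  0.83 -0.33]
top0 1857 px [157.12 158.09] [37.8 51. ] 2.39 [0.6671 0.4279 0.0274]
top3 1143 px [157.28 156.31] [37.7 47.2] 2.86 [0.6981 0.4372 0.0272]
top4 1270 px [157.17 157.9 ] [37.7 50.3] 3.18 [0.6917 0.4374 0.0275]
scene0 2238 px [394.55 190.91] [71.4 38.6] 47.73 [0.6884 0.4279 0.0267]
s1 2219 px [394.55 190.91] [71.4 38.6] 47.73 [0.6886 0.428  0.0268]
s2 2199 px [394.35 190.68] [70.8 38.6] 47.73 [0.6884 0.428  0.0268]
scene3 2236 px [394.55 190.91] [71.4 38.6] 47.73 [0.6883 0.4279 0.0268]
scene4 2224 px [394.35 190.68] [70.8 38.6] 47.73 [0.6885 0.4278 0.0267]
```

View pics/c4.png

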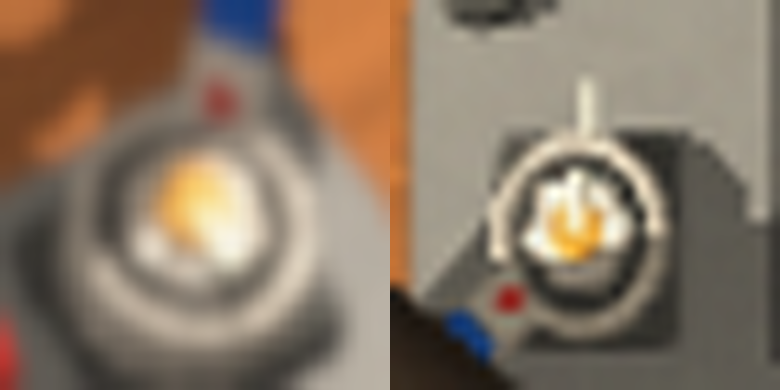

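Emit:
send_rows:
  translation:
    - [0,-0.14,-1.65]
    - [0,-0.15,-1.65]
    - [0,-0.14,-1.65]
    - [0,-0.15,-1.65]
    - [0,-0.14,-1.65]
  dr:
    - [-10,0,0]
    - [-10,0,0]
    - [-10,0,0]
    - [-10,0,0]
    - [-10,0,0]
  grip: [0.32,0.32,0.32,0.32,0.32]

```text
t: 18.0
position: [0.5037, 0.2533, 0.0585]
orientation: [-0.483, 0.515, 0.484, 0.517]
force: [0.3, -0.1, 0.5]
opening: 0.0271
```

Emit:
send_rows:
  translation:
    - [0,-0.14,-1.65]
    - [0,-0.15,-1.65]
    - [0,-0.14,-1.65]
    - [0,0,0]
  dr:
    - [-10,0,0]
    - [-10,0,0]
    - [-10,0,0]
    - [0,0,0]
  grip: [0.32,0.32,0.32,0.32]

```text
t: 18.5
position: [0.5135, 0.2031, 0.0578]
orientation: [-0.598, 0.376, 0.599, 0.377]
force: [0.3, 0.5, -0.4]
opening: 0.0271
```

```bash
python3 - <<'E'
from h import *
st();t=-26;print(hp(t))
plan([hp(-26,z=.054)+(1,1)])
E
```

```text
t 18.5 p [0.5135 0.2031 0.0578] jaw 115.7 tilt 0.08 F [ 0.3  0.5 -0.4] M [ 0.01 -0.01  0.05] open 0.0271 q [ 0.15  0.7  -0.84  1.91  0.69  0.85  0.96]
((np.float64(0.5166145656015791), np.float64(0.20355474105503765), 0.055), 116)
 T [[0.38,-0.3,-0.1]]  D [[-0.3,0.1,0.0]]
 ->  [0.5166 0.2035 0.054 ] ang 116.0
```

Emit:
send_rows:
  translation:
    - [0.2,-0.3,-0.1]
    - [0,-0.14,1.65]
    - [0,-0.01,0.33]
    - [0,-0.01,0.33]
    - [0,0,0]
  dr:
    - [0,0,0]
    - [10,0,0]
    - [2,0,0]
    - [2,0,0]
    - [0,0,0]
  grip: [0.32,0.32,0.32,0.32,0.32]

```text
t: 19.12
position: [0.5087, 0.2258, 0.0559]
orientation: [0.55, -0.445, -0.55, -0.445]
force: [0.8, -0.3, 0.9]
opening: 0.0277
```

Emit:
send_rows:
  translation:
    - [0,-0.01,0.33]
    - [0,-0.01,0.33]
    - [0,-0.01,0.33]
    - [0,0,0]
  dr:
    - [2,0,0]
    - [2,0,0]
    - [2,0,0]
    - [0,0,0]
  grip: [0.32,0.32,0.32,0.32]

```text
t: 19.62
position: [0.5071, 0.2359, 0.056]
orientation: [-0.525, 0.473, 0.525, 0.473]
force: [-0.1, -0.2, 1.0]
opening: 0.0271
```

Emit:
send_rows:
  translation:
    - [0,-0.01,0.33]
    - [0,-0.01,0.33]
    - [0,-0.01,0.33]
    - [0,0,0]
  dr:
    - [2,0,0]
    - [2,0,0]
    - [2,0,0]
    - [0,0,0]
  grip: [0.32,0.32,0.32,0.32]

```text
t: 20.12
position: [0.5068, 0.2458, 0.056]
orientation: [-0.5, 0.5, 0.5, 0.5]
force: [-0.9, 0.1, -0.4]
opening: 0.0274
```

Emit:
send_rows:
  translation:
    - [0,-0.01,0.33]
    - [0,-0.01,0.33]
    - [0,-0.01,0.33]
    - [0,0,0]
  dr:
    - [2,0,0]
    - [2,0,0]
    - [2,0,0]
    - [0,0,0]
  grip: [0.32,0.32,0.32,0.32]

```text
t: 20.62
position: [0.5076, 0.2548, 0.0558]
orientation: [-0.473, 0.526, 0.473, 0.526]
force: [1.4, -2.0, -0.3]
opening: 0.0273
```

Emit:
send_rows:
  translation:
    - [0,-0.01,0.33]
    - [0,-0.01,0.33]
    - [0,0,0]
  dr:
    - [2,0,0]
    - [2,0,0]
    - [0,0,0]
  grip: [0.32,0.32,0.32]

```text
t: 21.0
position: [0.5084, 0.2597, 0.0555]
orientation: [-0.455, 0.543, 0.453, 0.541]
force: [1.0, -7.8, 1.4]
opening: 0.0273
```

Emit:
send_rows:
  translation:
    - [0,-0.01,0.33]
    - [0,-0.01,0.33]
    - [0,0,0]
  dr:
    - [2,0,0]
    - [2,0,0]
    - [0,0,0]
  grip: [0.32,0.32,0.32]

```text
t: 21.38
position: [0.5096, 0.2643, 0.0551]
orientation: [-0.436, 0.56, 0.433, 0.556]
force: [-0.2, -11.6, 3.1]
opening: 0.0274
```

Emit:
send_rows:
  translation:
    - [0,0,0.3]
    - [0,0,0.3]
    - [0,0,0]
  dr:
    - [0,0,0]
    - [0,0,0]
    - [0,0,0]
  grip: [0.32,0.32,0.32]

```text
t: 21.75
position: [0.5101, 0.2689, 0.0547]
orientation: [-0.436, 0.561, 0.433, 0.555]
force: [-3.5, -14.9, 4.6]
opening: 0.0276
```

```bash
python3 - <<'E'
from h import *
st()
E
```

```text
t 21.75 p [0.5101 0.2689 0.0547] jaw 75.8 tilt 0.57 F [ -3.5 -14.9   4.6] M [-3.15  0.71  0.19] open 0.0276 q [-0.09  0.68 -0.66  1.85  0.57  0.82  0.27]
```

```bash
python3 - <<'E'
from h import *
p,R,_=pose();plan([hp(9.5,r=.095,z=.052)+(2,1),hp(9.5,r=.068,z=.050)+(2,1)])
E
```

```text
T [[0.14,-0.01,-0.41],[0.13,0.01,-0.41]]  D [[-2.3,-0.3,-0.1],[-2.4,-0.3,0.0]]
 ->  [0.5083 0.2609 0.052 ] ang 80.5
 T [[0.1,-1.35,0.0],[0.1,-1.35,0.0]]  D [[0.0,0.0,0.0],[0.0,0.0,0.0]]
 ->  [0.5349 0.2564 0.05  ] ang 80.5
```

Emit:
send_rows:
  translation:
    - [0.1,0,-0.5]
    - [0.1,0,-0.5]
    - [0,0,-0.2]
    - [0,0,0]
  dr:
    - [-2.5,0,0]
    - [-2.5,0,0]
    - [0,0,0]
    - [0,0,0]
  grip: [0.34,0.34,0.34,0.34]

```text
t: 22.25
position: [0.5087, 0.2619, 0.0538]
orientation: [-0.459, 0.538, 0.459, 0.538]
force: [-0.1, -4.7, 1.6]
opening: 0.0286
```

```bash
python3 - <<'E'
from h import *
st();plan([hp(9.5,r=.068,z=.050)+(2,1)])
E
```

```text
t 22.25 p [0.5087 0.2619 0.0538] jaw 80.9 tilt 0.04 F [-0.1 -4.7  1.6] M [-0.98  0.15  0.02] open 0.0286 q [-0.06  0.68 -0.69  1.86  0.58  0.81  0.36]
 T [[0.19,-1.34,-0.06],[0.19,-1.33,-0.06]]  D [[0.2,0.0,0.0],[0.2,0.0,0.0]]
 ->  [0.5349 0.2564 0.05  ] ang 80.5
```

Emit:
send_rows:
  translation:
    - [0.2,0,-0.5]
    - [0.1,-1.3,-0.1]
    - [0.1,-1.3,-0.1]
    - [0,0,0]
  dr:
    - [-2,0,0]
    - [0,0,0]
    - [0,0,0]
    - [0,0,0]
  grip: [0.34,0.34,0.34,0.34]

```text
t: 22.75
position: [0.5352, 0.2518, 0.0497]
orientation: [-0.468, 0.53, 0.468, 0.53]
force: [-1.0, -0.4, 0.5]
opening: 0.0291
```

Emit:
send_rows:
  translation:
    - [0,0,0]
    - [0,0,0]
    - [0,0,0]
    - [0,0,0]
  dr:
    - [0,0,0]
    - [0,0,0]
    - [0,0,0]
    - [0,0,0]
  grip: [0,0,0,0]
  squeeze: 60

```text
t: 23.25
position: [0.5338, 0.252, 0.0499]
orientation: [-0.469, 0.53, 0.468, 0.53]
force: [3.2, -1.8, -0.7]
opening: 0.0169
```

```bash
python3 - <<'E'
from h import *
st()
E
```

```text
t 23.25 p [0.5338 0.252  0.0499] jaw 83.0 tilt 0.03 F [ 3.2 -1.8 -0.7] M [-0.31 -0.52  0.2 ] open 0.0169 q [-0.03  0.71 -0.69  1.82  0.6   0.83  0.43]
```

Emit:
send_rows:
  translation:
    - [-1,0,0]
    - [-1.5,0,0]
    - [-2,0,0]
    - [-3,0,0]
    - [-3,0,0]
  dr:
    - [0,0,0]
    - [0,0,0]
    - [0,0,0]
    - [0,0,0]
    - [0,0,0]
  grip: [0,0,0,0,0]

```text
t: 23.88
position: [0.5324, 0.2523, 0.1549]
orientation: [-0.468, 0.53, 0.469, 0.529]
force: [0.8, -0.1, -2.9]
opening: 0.0164
```

Emit:
send_rows:
  translation:
    - [-3,3,-3]
    - [-2,4,-4]
    - [0,0,0]
  dr:
    - [0,0,0]
    - [0,0,0]
    - [0,0,0]
  grip: [0,0,0]

```text
t: 24.25
position: [0.4523, 0.1888, 0.2053]
orientation: [-0.469, 0.531, 0.468, 0.529]
force: [0.6, 0.3, -3.5]
opening: 0.0168
```

```bash
python3 - <<'E'
from h import *
st()
snap('scene','scene5');snap('top','top5')
a=cv2.resize(load('top5')[0][140:230,170:290],(600,450),interpolation=cv2.INTER_CUBIC);b=cv2.resize(load('top5')[0][158:188,190:225],(200,450//2),interpolation=cv2.INTER_CUBIC)
c=cv2.resize(load('scene5')[0][180:205,318:348],(200,225),interpolation=cv2.INTER_CUBIC)
cv2.imwrite('pics/c5.png',np.hstack([a,np.vstack([b,c])])[:,:,::-1])
E
```

```text
t 24.25 p [0.4523 0.1888 0.2053] jaw 82.9 tilt 0.22 F [ 0.6  0.3 -3.5] M [0.11 0.08 0.06] open 0.0168 q [ 0.22  0.37 -0.88  1.93  0.34  1.    0.63]
```

View pics/c5.png

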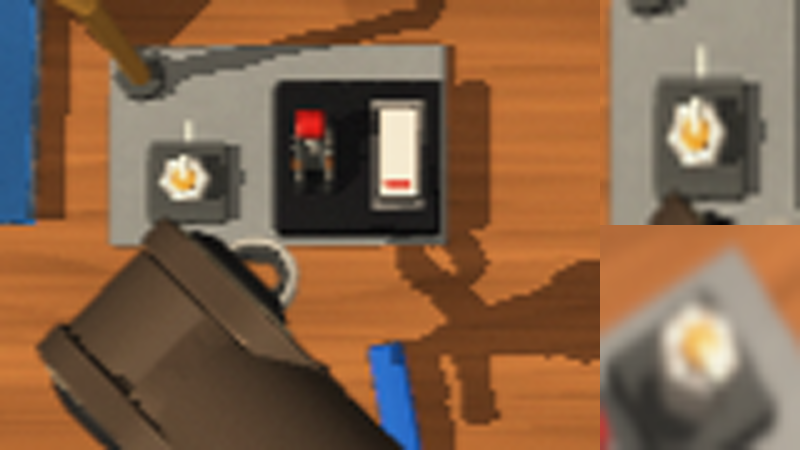

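The stripe on the bolt points at the white dash, so the bolt is tight. Now carrying the wrench to the tray.

```bash
python3 - <<'E'
from h import *
p,R=plan([((.4615,-.433,.18),86.5,11,1),((.4615,-.433,.06),86.5)])
E
```

```text
T [[0.23,-0.75,-5.62],[0.23,-0.72,-5.63],[0.23,-0.69,-5.63],[0.23,-0.67,-5.63],[0.23,-0.64,-5.64]]  D [[-0.3,0.0,0.0],[-0.3,0.0,0.0],[-0.3,0.0,0.0],[-0.3,0.0,0.0],[-0.3,0.0,0.0]]
 T [[0.23,-0.6,-5.64],[0.23,-0.58,-5.64],[0.23,-0.55,-5.64],[0.23,-0.51,-5.65],[0.23,-0.47,-5.65]]  D [[-0.3,0.0,0.0],[-0.3,0.0,0.0],[-0.4,0.0,0.0],[-0.3,0.0,0.0],[-0.4,0.0,0.0]]
 T [[0.23,-0.44,-5.66]]  D [[-0.3,0.0,0.0]]
 ->  [ 0.4615 -0.433   0.18  ] ang 86.5
 T [[6.0,0.0,0.0],[6.0,0.01,0.0]]  D [[0.0,0.0,0.0],[0.0,0.0,0.0]]
 ->  [ 0.4615 -0.433   0.06  ] ang 86.5
```

Emit:
send_rows:
  translation:
    - [0.23,-0.75,-5.62]
    - [0.23,-0.72,-5.63]
    - [0.23,-0.69,-5.63]
    - [0.23,-0.67,-5.63]
    - [0.23,-0.64,-5.64]
  dr:
    - [-0.3,0,0]
    - [-0.3,0,0]
    - [-0.3,0,0]
    - [-0.3,0,0]
    - [-0.3,0,0]
  grip: [0,0,0,0,0]

```text
t: 24.98
position: [0.4592, -0.0934, 0.1929]
orientation: [-0.475, 0.523, 0.476, 0.523]
force: [1.0, -0.5, -3.1]
opening: 0.0172
```

Emit:
send_rows:
  translation:
    - [0.23,-0.6,-5.64]
    - [0.23,-0.58,-5.64]
    - [0.23,-0.55,-5.64]
    - [0.23,-0.51,-5.65]
    - [0.23,-0.47,-5.65]
  dr:
    - [-0.3,0,0]
    - [-0.3,0,0]
    - [-0.4,0,0]
    - [-0.3,0,0]
    - [-0.4,0,0]
  grip: [0,0,0,0,0]

```text
t: 25.6
position: [0.4625, -0.3773, 0.1807]
orientation: [-0.483, 0.516, 0.484, 0.516]
force: [1.4, 0.3, -3.3]
opening: 0.0167
```

Emit:
send_rows:
  translation:
    - [0.23,-0.44,-5.66]
    - [0,0,0]
    - [0,0,0]
  dr:
    - [-0.3,0,0]
    - [0,0,0]
    - [0,0,0]
  grip: [0,0,0]

```text
t: 25.98
position: [0.463, -0.4317, 0.178]
orientation: [-0.484, 0.514, 0.485, 0.515]
force: [0.9, 1.1, -3.4]
opening: 0.0168
```

```bash
python3 - <<'E'
from h import *
st();im,d,p=snap('wrist','w6')
plan([((.4615,-.433,.06),86.5,2,1)])
cv2.imwrite('pics/w6b.png',im[:,:,::-1])
P=np.array(wpix(np.array([[.4725,-.434,.004]]),p));print(P)
E
```

```text
t 25.98 p [ 0.463  -0.4317  0.178 ] jaw 86.5 tilt 0.17 F [ 0.9  1.1 -3.4] M [0.05 0.09 0.  ] open 0.0168 q [ 1.13  0.59 -0.67  1.62  0.4   1.07  1.86]
 T [[5.93,0.08,-0.12],[5.93,0.08,-0.11]]  D [[0.1,0.1,0.0],[0.0,0.0,0.0]]
 ->  [ 0.4615 -0.433   0.06  ] ang 86.5
[[252.90510081 189.10284799]]
```

View pics/w6b.png

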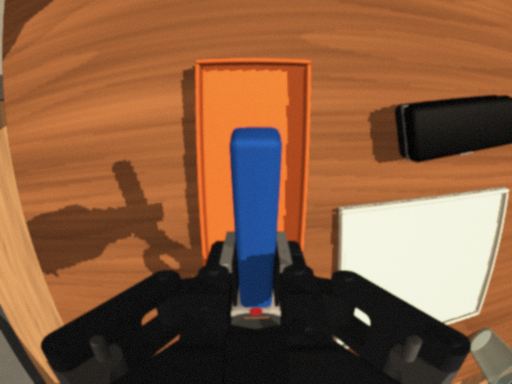

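The wrench is held above the tray: handle at (256,215), tray end rim at v≈62, and the sides at u=197 to 310 lie symmetrically about the handle.

```bash
python3 - <<'E'
from h import *
im,d,p=load('w6')
for u,v in((197,61),(311,61),(206,250)):print(wray(u,v,.026,p).round(4))
E
```

```text
[ 0.3437 -0.4763  0.026 ]
[ 0.3499 -0.3742  0.026 ]
[ 0.528  -0.4856  0.026 ]
```

Emit:
send_rows:
  translation:
    - [5.9,0,-0.1]
    - [5.9,0,-0.1]
    - [1.6,0,0]
    - [0,0,0]
  dr:
    - [0,0,0]
    - [0,0,0]
    - [0,0,0]
    - [0,0,0]
  grip: [0,0,0,0]

```text
t: 26.52
position: [0.4629, -0.4335, 0.0458]
orientation: [-0.484, 0.514, 0.485, 0.515]
force: [0.1, 0.3, -2.4]
opening: 0.0169
```

```bash
python3 -c "
from h import *
st()"
```

```text
t 26.52 p [ 0.4629 -0.4335  0.0458] jaw 86.6 tilt 0.07 F [ 0.1  0.3 -2.4] M [ 0.01  0.16 -0.03] open 0.0169 q [ 1.08  0.74 -0.58  1.71  0.52  0.85  1.77]
```

Emit:
send_rows:
  translation:
    - [0.7,0,0]
    - [0.5,0,0]
    - [0,0,0]
  dr:
    - [0,0,0]
    - [0,0,0]
    - [0,0,0]
  grip: [0,0,0]

```text
t: 26.9
position: [0.4629, -0.4349, 0.0345]
orientation: [-0.485, 0.515, 0.484, 0.515]
force: [-2.3, 1.4, 4.0]
opening: 0.0167
```

```bash
python3 -c "
from h import *
st()"
```

```text
t 26.9 p [ 0.4629 -0.4349  0.0345] jaw 86.5 tilt 0.1 F [-2.3  1.4  4. ] M [ 0.26 -0.02  0.1 ] open 0.0167 q [ 1.07  0.76 -0.57  1.71  0.53  0.83  1.77]
```

Emit:
send_rows:
  translation:
    - [0,0,0]
    - [0,0,0]
    - [0,0,0]
    - [-3,0,0]
    - [-6,0,0]
  dr:
    - [0,0,0]
    - [0,0,0]
    - [0,0,0]
    - [0,0,0]
    - [0,0,0]
  grip: [0.3,0.4,0.4,0.4,0.4]

```text
t: 27.52
position: [0.4609, -0.4338, 0.1221]
orientation: [-0.483, 0.515, 0.486, 0.515]
force: [1.0, -0.9, 0.2]
opening: 0.0341
```

Emit:
send_rows:
  translation:
    - [-6,0,0]
    - [-6,0,0]
    - [0,0,0]
  dr:
    - [0,0,0]
    - [0,0,0]
    - [0,0,0]
  grip: [0.2,0,0]

```text
t: 27.9
position: [0.4646, -0.4357, 0.2493]
orientation: [-0.488, 0.515, 0.481, 0.515]
force: [0.0, -0.7, -0.7]
opening: 0.0004
```

```bash
python3 - <<'E'
from h import *
st();im,d,p=snap('wrist','w7');P=wcloud(d,p);hsv=cv2.cvtColor(im,cv2.COLOR_RGB2HSV);H,S,V=[hsv[...,i].astype(int) for i in range(3)]
M=(H>100)&(H<125)&(S>120)&(P[...,2]>.01)&(P[...,2]<.06)&(abs(P[...,1]+.43)<.06)&(d>0);q=P[M];print(len(q),q.mean(0).round(4),np.percentile(q,[2,50,98],axis=0).round(4).tolist())
# lamp controls from first top view: marks on the quadrants
im,d,p=load('top5');P=cloud(d,p);hsv=cv2.cvtColor(im,cv2.COLOR_RGB2HSV);H,S,V=[hsv[...,i].astype(int) for i in range(3)]
for n,M in(('knob',((H<6)|(H>174))&(S>180)&(P[...,2]>.08)),('orange',(H>6)&(H<22)&(S>120)&(P[...,2]>.058)),):
    M&=(abs(P[...,0]-.62)<.055)&(abs(P[...,1]-.14)<.04);q=P[M];print(n,len(q),q.mean(0).round(4),np.percentile(q,[5,95],axis=0).round(4).tolist(),np.argwhere(M).mean(0))
E
```

```text
t 27.9 p [ 0.4646 -0.4357  0.2493] jaw 86.5 tilt 0.53 F [ 0.  -0.7 -0.7] M [-0.03  0.05  0.04] open 0.0004 q [ 1.15  0.53 -0.7   1.55  0.36  1.19  1.9 ]
1134 [ 0.4442 -0.4338  0.0283] [[0.3974, -0.4423, 0.0267], [0.4435, -0.4339, 0.0283], [0.4936, -0.4253, 0.0299]]
knob 32 [0.6349 0.1491 0.1108] [[0.6265, 0.1408, 0.1023], [0.6431, 0.1576, 0.1165]] [164.34375 231.46875]
orange 5 [0.6116 0.1465 0.0822] [[0.6082, 0.1381, 0.0765], [0.6161, 0.1589, 0.0872]] [172.2 232.6]
```

```bash
python3 - <<'E'
from h import *
plan([((.60,.149,.21),0,11,1)])
E
```

```text
T [[0.31,-0.91,5.38],[0.31,-0.17,5.45],[0.31,0.58,5.42],[0.32,1.32,5.29],[0.31,2.03,5.06]]  D [[7.9,0.0,0.0],[7.9,0.0,0.0],[7.9,0.0,0.0],[7.8,0.0,0.0],[7.9,0.0,0.0]]
 T [[0.32,2.71,4.74],[0.31,3.33,4.33],[0.32,3.89,3.83],[0.32,4.37,3.26],[0.32,4.78,2.63]]  D [[7.8,0.0,0.0],[7.9,0.0,0.1],[7.8,0.0,0.0],[7.9,0.0,0.0],[7.8,0.1,0.1]]
 T [[0.33,5.09,1.96]]  D [[7.9,0.0,0.0]]
 ->  [0.6   0.149 0.21 ] ang -0.0
```

Emit:
send_rows:
  translation:
    - [0.31,-0.91,5.38]
    - [0.31,-0.17,5.45]
    - [0.31,0.58,5.42]
    - [0.32,1.32,5.29]
    - [0.31,2.03,5.06]
  dr:
    - [7.9,0,0]
    - [7.9,0,0]
    - [7.9,0,0]
    - [7.8,0,0]
    - [7.9,0,0]
  grip: [0.55,0.55,0.55,0.55,0.55]

```text
t: 28.58
position: [0.5236, -0.1676, 0.2262]
orientation: [-0.28, 0.65, 0.281, 0.648]
force: [0.4, 0.7, -0.7]
opening: 0.0471
```

Emit:
send_rows:
  translation:
    - [0.32,2.71,4.74]
    - [0.31,3.33,4.33]
    - [0.32,3.89,3.83]
    - [0.32,4.37,3.26]
    - [0.32,4.78,2.63]
  dr:
    - [7.8,0,0]
    - [7.9,0,0]
    - [7.8,0,0]
    - [7.9,0,0]
    - [7.8,0,0]
  grip: [0.55,0.55,0.55,0.55,0.55]

```text
t: 29.2
position: [0.5858, 0.0977, 0.21]
orientation: [-0.047, 0.707, 0.047, 0.705]
force: [-0.5, -0.5, -0.7]
opening: 0.047
```

Emit:
send_rows:
  translation:
    - [0.33,5.09,1.96]
    - [0,0,0]
    - [0,0,0]
    - [0,0,0]
  dr:
    - [7.9,0,0]
    - [0,0,0]
    - [0,0,0]
    - [0,0,0]
  grip: [0.55,0.55,0.55,0.55]

```text
t: 29.7
position: [0.5987, 0.1475, 0.208]
orientation: [0.0, 0.708, -0.001, 0.707]
force: [0.1, 0.4, 0.2]
opening: 0.047
```

```bash
python3 - <<'E'
from h import *
st();im,d,p=snap('wrist','w8')
cv2.imwrite('pics/w8b.png',cv2.resize(im[:,:,::-1],(800,600),interpolation=cv2.INTER_CUBIC))
E
```

```text
t 29.7 p [0.5987 0.1475 0.208 ] jaw -0.1 tilt 0.1 F [0.1 0.4 0.2] M [ 0.    0.03 -0.02] open 0.047 q [ 0.04  0.49 -0.51  1.65  0.27  1.07 -0.54]
```

View pics/w8b.png

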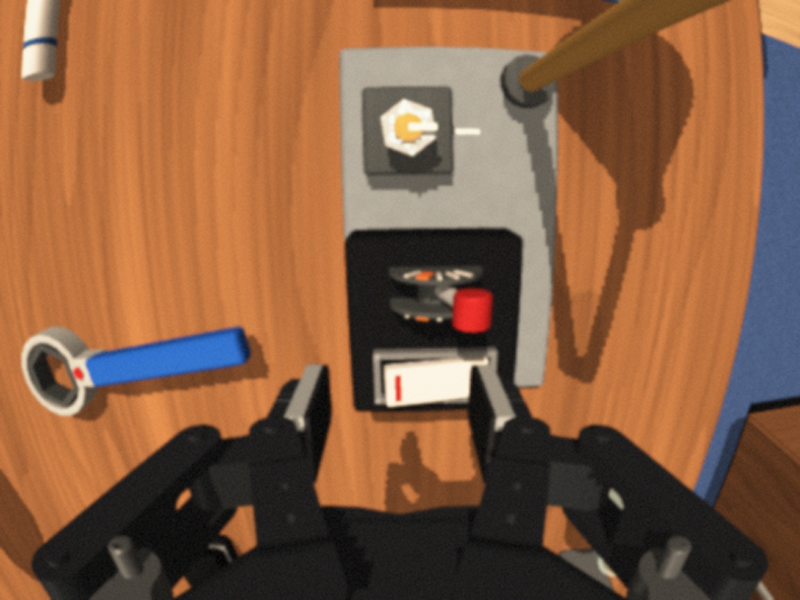

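```bash
python3 - <<'E'
from h import *
im,d,p=load('w8');s=1.5625
for n,u,v,z in(('bolt',409,127,.049),('qL',389,270,.056),('qR',482,267,.056),('qL2',389,302,.056),('orange',424,276,.082),('orange2',411,318,.082),('knobtop',473,297,.108),('knob c',473,310,.102),('boxL',346,240,.052),('boxR',521,238,.052),('rocker L',386,388,.072),('redline',398,388,.072),('rockR',497,378,.058)):
    print(n,wray(u/s,v/s,z,p).round(4))
c=im[140:220,235:325];cv2.imwrite('pics/w8c.png',cv2.resize(c[:,:,::-1],None,fx=7,fy=7,interpolation=cv2.INTER_CUBIC))
E
```

```text
bolt [0.6039 0.2438 0.049 ]
qL [0.5921 0.1593 0.056 ]
qR [0.6477 0.1613 0.056 ]
qL2 [0.5919 0.1395 0.056 ]
orange [0.6115 0.1619 0.082 ]
orange2 [0.6046 0.1381 0.082 ]
knobtop [0.6344 0.1577 0.108 ]
knob c [0.6357 0.1491 0.102 ]
boxL [0.5664 0.1769 0.052 ]
boxR [0.672  0.1787 0.052 ]
rocker L [0.59   0.0894 0.072 ]
redline [0.5973 0.0895 0.072 ]
rockR [0.6614 0.0885 0.058 ]
```

```bash
python3 - <<'E'
from h import *
plan([((.6355,.1495,.16),0,1,1),((.6355,.1495,.115),0,1,1)])
E
```

```text
T [[2.42,0.1,1.83],[2.41,0.11,1.84]]  D [[-0.1,0.0,0.0],[0.0,0.0,0.1]]
 ->  [0.6355 0.1495 0.16  ] ang -0.0
 T [[4.5,-0.01,0.0]]  D [[0.0,0.0,0.0]]
 ->  [0.6355 0.1495 0.115 ] ang -0.0
```

Emit:
send_rows:
  translation:
    - [2.4,0.1,1.83]
    - [2.4,0.1,1.84]
    - [2.2,0,0]
    - [2.3,0,0]
    - [0,0,0]
  dr:
    - [0,0,0]
    - [0,0,0]
    - [0,0,0]
    - [0,0,0]
    - [0,0,0]
  grip: [0.55,0.55,0.55,0.55,0.55]
  squeeze: 20

```text
t: 30.38
position: [0.6345, 0.1496, 0.114]
orientation: [0.0, 0.708, -0.001, 0.706]
force: [0.8, -0.3, 0.3]
opening: 0.0469
```

```bash
python3 - <<'E'
from h import *
st()
E
```

```text
t 30.38 p [0.6345 0.1496 0.114 ] jaw -0.1 tilt 0.21 F [ 0.8 -0.3  0.3] M [ 0.06 -0.1   0.08] open 0.0469 q [ 0.01  0.65 -0.46  1.63  0.34  0.95 -0.57]
```

Emit:
send_rows:
  translation:
    - [0,0,0]
    - [0,0,0]
    - [0,0,0]
  dr:
    - [0,0,0]
    - [0,0,0]
    - [0,0,0]
  grip: [0.22,0.22,0.22]

```text
t: 30.75
position: [0.6362, 0.1514, 0.1171]
orientation: [0.0, 0.706, -0.0, 0.708]
force: [-0.8, -1.5, 4.0]
opening: 0.0193
```

```bash
python3 - <<'E'
from h import *
st()
E
```

```text
t 30.75 p [0.6362 0.1514 0.1171] jaw -0.0 tilt 0.12 F [-0.8 -1.5  4. ] M [-0.36  0.07  0.07] open 0.0193 q [ 0.01  0.64 -0.46  1.63  0.34  0.95 -0.58]
```

Emit:
send_rows:
  translation:
    - [0,0,-0.8]
    - [0,0,-0.8]
    - [0,0,-0.8]
    - [0,0,-0.8]
    - [0,0,0]
  dr:
    - [0,0,0]
    - [0,0,0]
    - [0,0,0]
    - [0,0,0]
    - [0,0,0]
  grip: [0.22,0.22,0.22,0.22,0.22]

```text
t: 31.38
position: [0.6047, 0.1516, 0.1172]
orientation: [0.0, 0.706, 0.0, 0.708]
force: [1.6, -2.1, 6.9]
opening: 0.0192
```

```bash
python3 - <<'E'
from h import *
st()
E
```

```text
t 31.38 p [0.6047 0.1516 0.1172] jaw -0.0 tilt 0.2 F [ 1.6 -2.1  6.9] M [-0.28 -0.56  0.07] open 0.0192 q [ 0.01  0.6  -0.47  1.71  0.33  0.91 -0.6 ]
```

Emit:
send_rows:
  translation:
    - [0,0,-0.15]
    - [0,0,0]
    - [0,0,0]
    - [0,0,0]
    - [0,0,0]
  dr:
    - [0,0,0]
    - [0,0,0]
    - [0,0,0]
    - [0,0,0]
    - [0,0,0]
  grip: [0.22,0.22,0.26,0.4,0.45]

```text
t: 32.0
position: [0.6011, 0.1517, 0.1151]
orientation: [-0.0, 0.708, -0.0, 0.706]
force: [-0.9, -0.2, -0.6]
opening: 0.0382
```

Emit:
send_rows:
  translation:
    - [-4,0,0]
    - [-5,0,0]
    - [0,0,0]
    - [0,0,0]
  dr:
    - [0,0,0]
    - [0,0,0]
    - [0,0,0]
    - [0,0,0]
  grip: [0.55,0.55,0.55,0.55]

```text
t: 32.5
position: [0.6016, 0.1514, 0.2053]
orientation: [-0.0, 0.707, -0.0, 0.707]
force: [0.3, 0.2, -1.0]
opening: 0.0469
```

```bash
python3 - <<'E'
from h import *
st();im,d,p=snap('wrist','w9')
c=im[120:260,200:400];cv2.imwrite('pics/w9c.png',cv2.resize(c[:,:,::-1],None,fx=4,fy=4,interpolation=cv2.INTER_CUBIC))
E
```

```text
t 32.5 p [0.6016 0.1514 0.2053] jaw -0.0 tilt 0.05 F [ 0.3  0.2 -1. ] M [-0.    0.06  0.02] open 0.0469 q [ 0.04  0.5  -0.51  1.64  0.27  1.07 -0.55]
```

View pics/w9c.png

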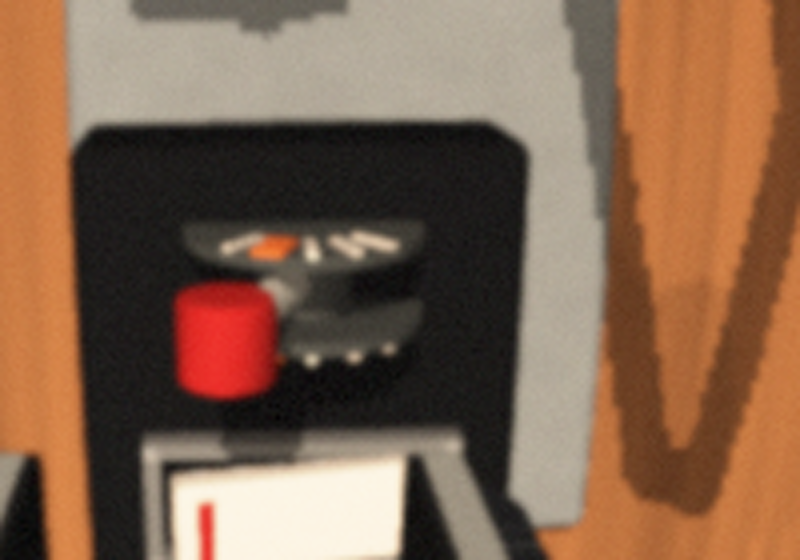

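```bash
python3 - <<'E'
from h import *
im,d,p=load('w9')
f=lambda u,v,z:wray(200+u/4,120+v/4,z,p).round(4)
print('knob',f(226,338,.103),'qL',f(183,225,.056),'qR',f(424,222,.056),'orange',f(273,247,.0823),'white3 centre',f(313,248,.084),'q2R',f(422,305,.056),'box',f(76,160,.052),f(528,160,.052))
P=wcloud(d,p);hsv=cv2.cvtColor(im,cv2.COLOR_RGB2HSV);H,S,V=[hsv[...,i].astype(int) for i in range(3)]
M=((H<6)|(H>174))&(S>150)&(P[...,2]>.085)&(P[...,2]<.13);q=P[M];print(len(q),np.percentile(q,[3,50,97],axis=0).round(4).tolist())
for px in(.617,.618,.619,.620,.621):
    print(px,[(np.round((wpix([[px-.05*np.sin(.7-a),.149,.056+.05*np.cos(.7-a)]],p)[0]-[200,120])*4)).tolist() for a in(.25,.35,.45)])
print('marks pred', [((wpix([[.620-.028*np.sin(.7-a),.1625,.056+.028*np.cos(.7-a)]],p)[0]-[200,120])*4).round().tolist() for a in(0,.35,.7,1.05,1.4)])
E
```

```text
knob [0.6018 0.1494 0.103 ] qL [0.592  0.1607 0.056 ] qR [0.6479 0.1616 0.056 ] orange [0.6117 0.1623 0.0823] white3 centre [0.6199 0.1626 0.084 ] q2R [0.6484 0.1414 0.056 ] box [0.5672 0.1753 0.052 ] [0.6731 0.176  0.052 ]
652 [[0.5929, 0.1419, 0.0991], [0.6014, 0.1518, 0.1098], [0.6107, 0.1586, 0.1124]]
0.617 [[193.0, 337.0], [216.0, 340.0], [240.0, 342.0]]
0.618 [[198.0, 337.0], [221.0, 340.0], [246.0, 342.0]]
0.619 [[203.0, 337.0], [226.0, 340.0], [251.0, 342.0]]
0.62 [[208.0, 337.0], [231.0, 340.0], [256.0, 342.0]]
0.621 [[213.0, 337.0], [236.0, 340.0], [261.0, 342.0]]
marks pred [[226.0, 240.0], [267.0, 246.0], [313.0, 248.0], [358.0, 246.0], [395.0, 241.0]]
```

```bash
python3 - <<'E'
from h import *
plan([((.600,.0895,.20),0,1,1),((.600,.0895,.11),0,1,1)])
E
```

```text
T [[0.23,-3.09,-0.06],[0.24,-3.09,-0.07]]  D [[0.0,-0.1,0.0],[0.0,0.0,0.0]]
 ->  [0.6    0.0895 0.2   ] ang -0.0
 T [[4.5,0.01,0.0],[4.5,0.0,0.0]]  D [[0.0,0.0,0.0],[0.0,0.0,0.0]]
 ->  [0.6    0.0895 0.11  ] ang -0.0
```

Emit:
send_rows:
  translation:
    - [0.2,-3.1,-0.06]
    - [0.2,-3.1,-0.07]
    - [4.5,0,0]
    - [4.5,0,0]
    - [0,0,0]
  dr:
    - [0,0,0]
    - [0,0,0]
    - [0,0,0]
    - [0,0,0]
    - [0,0,0]
  grip: [0,0,0,0,0]

```text
t: 33.17
position: [0.5974, 0.0888, 0.1074]
orientation: [-0.001, 0.71, -0.0, 0.704]
force: [-0.0, -0.0, 0.1]
opening: -0.0003
```

```bash
python3 - <<'E'
from h import *
st()
E
```

```text
t 33.17 p [0.5974 0.0888 0.1074] jaw 0.0 tilt 0.53 F [-0.  -0.   0.1] M [-0.04  0.01 -0.04] open -0.0003 q [ 0.11  0.59 -0.46  1.76  0.33  0.88 -0.5 ]
```

Emit:
send_rows:
  translation:
    - [0.6,0,0]
    - [0.4,0,0]
    - [0.3,0,0]
    - [0.3,0,0]
    - [0,0,0]
  dr:
    - [0,0,0]
    - [0,0,0]
    - [0,0,0]
    - [0,0,0]
    - [0,0,0]
  grip: [0,0,0,0,0]

```text
t: 33.8
position: [0.6008, 0.0897, 0.0967]
orientation: [-0.0, 0.707, -0.0, 0.707]
force: [-2.8, -0.2, 5.4]
opening: -0.0002
```

Contact. Pressing on in small steps.

Emit:
send_rows:
  translation:
    - [0.2,0,0]
    - [0.2,0,0]
    - [0.2,0,0]
    - [0,0,0]
  dr:
    - [0,0,0]
    - [0,0,0]
    - [0,0,0]
    - [0,0,0]
  grip: [0,0,0,0]

```text
t: 34.3
position: [0.6007, 0.0896, 0.0896]
orientation: [0.0, 0.707, -0.0, 0.707]
force: [-0.3, 0.2, -0.2]
opening: 0.0004
```

Emit:
send_rows:
  translation:
    - [0.2,0,0]
    - [0.2,0,0]
    - [0,0,0]
  dr:
    - [0,0,0]
    - [0,0,0]
    - [0,0,0]
  grip: [0,0,0]

```text
t: 34.67
position: [0.6012, 0.0897, 0.0887]
orientation: [-0.0, 0.706, -0.0, 0.708]
force: [-8.1, -3.0, 24.9]
opening: 0.0
```

```bash
python3 - <<'E'
from h import *
st()
E
```

```text
t 34.67 p [0.6012 0.0897 0.0887] jaw -0.0 tilt 0.12 F [-8.1 -3.  24.9] M [-0.72  1.8  -0.03] open 0.0 q [ 0.1   0.61 -0.45  1.77  0.35  0.84 -0.52]
```

Emit:
send_rows:
  translation:
    - [-2,0,0]
    - [-5,0,0]
    - [-5,-1,-1]
    - [0,0,0]
    - [0,0,0]
  dr:
    - [0,0,0]
    - [0,0,0]
    - [0,0,0]
    - [0,0,0]
    - [0,0,0]
  grip: [0,0,0,0.5,0.9]

```text
t: 35.3
position: [0.5906, 0.0794, 0.2057]
orientation: [0.0, 0.707, -0.0, 0.707]
force: [-0.1, 0.2, 0.7]
opening: 0.036
```

```bash
python3 - <<'E'
from h import *
st();snap('wrist','w10');snap('top','top10')
def ends(n,f):
    im,d,p=load(n);P=f(d,p);hsv=cv2.cvtColor(im,cv2.COLOR_RGB2HSV);H,S,V=[hsv[...,i].astype(int) for i in range(3)]
    M=(V>150)&(d>0)&(P[...,2]>.053)&(P[...,2]<.08)&(abs(P[...,0]-.625)<.045)&(abs(P[...,1]-.089)<.012)&(S<70)
    q=P[M];
    if len(q)>10:print(n,len(q),np.polyfit(q[:,0]-.622,q[:,2],1).round(3))
ends('w8',wcloud);ends('top0',cloud);ends('top10',cloud);ends('w10',wcloud)
im,d,p=load('top10');P=cloud(d,p);hsv=cv2.cvtColor(im,cv2.COLOR_RGB2HSV);H,S,V=[hsv[...,i].astype(int) for i in range(3)]
def rep(n,M,zr,box):
    M=M&(d>0)&(P[...,2]>zr[0])&(P[...,2]<zr[1])&(P[...,0]>box[0])&(P[...,0]<box[1])&(P[...,1]>box[2])&(P[...,1]<box[3])
    q=P[M];r=cv2.minAreaRect(q[:,:2].astype(np.float32)*1000);print(n,len(q),q.mean(0).round(4),np.round(r[0],1),np.round(r[1],1),round(r[2],1))
rep('case',V<70,(.03,.05),(.33,.5,-.32,-.08))
rep('inh',V>0,(.012,.05),(.36,.48,.29,.46))
rep('dish wall',V>0,(.0085,.02),(.48,.72,-.36,-.07))
E
```

```text
t 35.3 p [0.5906 0.0794 0.2057] jaw -0.0 tilt 0.02 F [-0.1  0.2  0.7] M [ 0.03 -0.05  0.  ] open 0.036 q [ 0.16  0.46 -0.51  1.7   0.25  1.05 -0.43]
w8 1134 [-0.125  0.066]
top0 107 [-0.177  0.067]
w10 1881 [0.147 0.066]
case 625 [ 0.4111 -0.2072  0.0399] [ 410.  -203.8] [ 57.1 154.1] 8.2
inh 0 [nan nan nan] [0. 0.] [0. 0.] 0.0
dish wall 843 [ 0.605  -0.2168  0.0111] [ 598.  -222.4] [233.4 271. ] 0.3<stdin>:12: RuntimeWarning: Mean of empty slice.
  ret = um.true_divide(
```

```bash
python3 - <<'E'
from h import *
im,d,p=load('top0');K=p['mtx'];s=1.5625
C=-p['R'].T@p['t']
def ray(u,v,z):
    r=p['R'].T@np.array([(u/s-K[0,2])/K[0,0],(v/s-K[1,2])/K[1,1],1]);return C+r*(z-C[2])/r[2]
q=[ray(*a,.012) for a in((466,238),(571,235),(575,323),(470,326))];print(np.round(q,4),np.mean(q,0).round(4))
plan([((.42,-.265,.22),8,1,1)])
E
```

```text
[[ 0.6979 -0.0913  0.012 ]
 [ 0.707  -0.3404  0.012 ]
 [ 0.4981 -0.3465  0.012 ]
 [ 0.4892 -0.1005  0.012 ]] [ 0.598  -0.2196  0.012 ]
 T [[-0.22,-4.92,-2.43],[-0.21,-4.87,-2.52],[-0.22,-4.83,-2.62],[-0.21,-4.77,-2.72],[-0.22,-4.72,-2.81]]  D [[-1.1,0.0,0.0],[-1.1,0.0,0.0],[-1.2,0.0,0.0],[-1.1,0.0,0.0],[-1.2,0.0,0.0]]
 T [[-0.21,-4.65,-2.91],[-0.22,-4.6,-3.0]]  D [[-1.1,-0.1,0.0],[-1.2,0.0,0.0]]
 ->  [ 0.4199 -0.265   0.22  ] ang 8.0
```

Emit:
send_rows:
  translation:
    - [-0.22,-4.92,-2.43]
    - [-0.21,-4.87,-2.52]
    - [-0.22,-4.83,-2.62]
    - [-0.21,-4.77,-2.72]
    - [-0.22,-4.72,-2.81]
  dr:
    - [-1.1,0,0]
    - [-1.1,0,0]
    - [-1.2,0,0]
    - [-1.1,0,0]
    - [-1.2,0,0]
  grip: [1,1,1,1,1]

```text
t: 36.02
position: [0.4679, -0.1677, 0.2155]
orientation: [-0.035, 0.707, 0.036, 0.706]
force: [0.3, -0.1, 0.3]
opening: 0.0855
```

Emit:
send_rows:
  translation:
    - [-0.21,-4.65,-2.91]
    - [-0.22,-4.6,-3]
    - [0,0,0]
    - [0,0,0]
  dr:
    - [-1.1,0,0]
    - [-1.2,0,0]
    - [0,0,0]
    - [0,0,0]
  grip: [1,1,1,1]

```text
t: 36.52
position: [0.4204, -0.2642, 0.22]
orientation: [-0.049, 0.706, 0.05, 0.705]
force: [0.4, 0.4, -0.3]
opening: 0.0852
```

```bash
cat >> h.py <<'E'
def wrect(n,cond,zr,box,plane=None):
    im,d,p=load(n);P=wcloud(d,p);hsv=cv2.cvtColor(im,cv2.COLOR_RGB2HSV);H,S,V=[hsv[...,i].astype(int) for i in range(3)]
    M=cond(H,S,V)&(d>0)&(P[...,2]>zr[0])&(P[...,2]<zr[1])&(P[...,0]>box[0])&(P[...,0]<box[1])&(P[...,1]>box[2])&(P[...,1]<box[3])
    M=cv2.morphologyEx(M.astype(np.uint8),cv2.MORPH_OPEN,np.ones((3,3)))>0
    q=P[M];r=cv2.minAreaRect(q[:,:2].astype(np.float32)*1000);print(n,len(q),'mean',q.mean(0).round(4),'rect',np.round(r[0],1),np.round(r[1],1),round(r[2],1),'px',np.argwhere(M).min(0)[::-1],np.argwhere(M).max(0)[::-1],'z',np.percentile(q[:,2],[5,95]).round(4));return r
E
python3 - <<'E'
from h import *
st();im,d,p=snap('wrist','w11')
cv2.imwrite('pics/w11b.png',im[:,:,::-1])
wrect('w11',lambda H,S,V:V<80,(.034,.048),(.33,.5,-.32,-.08))
wrect('w11',lambda H,S,V:(S<50)&(V>120),(.009,.018),(.46,.74,-.37,-.06))
E
```

```text
t 36.52 p [ 0.4204 -0.2642  0.22  ] jaw 8.0 tilt 0.11 F [ 0.4  0.4 -0.3] M [-0.04 -0.03 -0.02] open 0.0852 q [ 0.83  0.27 -0.44  1.92  0.13  0.98  0.47]
w11 8226 mean [ 0.4075 -0.2006  0.04  ] rect [ 407.8 -201.8] [ 56.8 155.3] 8.1 px [224  41] [280 190] z [0.0376 0.0416]
w11 998 mean [ 0.5198 -0.2444  0.0111] rect [ 528.9 -257.7] [142.  301.3] 38.1 px [312  37] [430 248] z [0.0096 0.0124]
```

View pics/w11b.png

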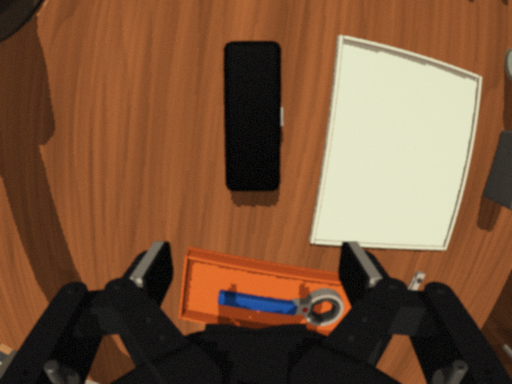

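```bash
python3 - <<'E'
from h import *
plan([((.4125,-.229,.10),8.1,3,1),((.4125,-.229,.032),8.1,2,1)])
E
```

```text
T [[4.01,1.18,-0.11],[4.01,1.17,-0.11],[4.0,1.18,-0.11]]  D [[0.0,0.0,0.0],[0.0,0.0,0.0],[0.0,0.0,-0.1]]
 ->  [ 0.4125 -0.229   0.1   ] ang 8.1
 T [[3.4,0.0,0.0],[3.4,0.0,0.0]]  D [[0.0,0.0,0.0],[0.0,0.0,0.0]]
 ->  [ 0.4125 -0.229   0.032 ] ang 8.1
```

Emit:
send_rows:
  translation:
    - [4,1.18,-0.11]
    - [4,1.18,-0.11]
    - [4,1.17,-0.11]
    - [3.4,0,0]
    - [3.4,0,0]
  dr:
    - [0,0,0]
    - [0,0,0]
    - [0,0,0]
    - [0,0,0]
    - [0,0,0]
  grip: [1,1,1,1,1]

```text
t: 37.2
position: [0.4131, -0.2284, 0.0316]
orientation: [-0.05, 0.705, 0.051, 0.705]
force: [0.6, 0.2, -0.4]
opening: 0.0856
```

Emit:
send_rows:
  translation:
    - [0,0,0]
    - [0,0,0]
    - [0,0,0]
    - [0,0,0]
  dr:
    - [0,0,0]
    - [0,0,0]
    - [0,0,0]
    - [0,0,0]
  grip: [0.8,0.5,0.5,0.5]
  squeeze: 50

```text
t: 37.7
position: [0.4128, -0.2307, 0.0338]
orientation: [-0.05, 0.705, 0.049, 0.706]
force: [-0.4, -0.2, -1.6]
opening: 0.0574
```

```bash
python3 - <<'E'
from h import *
st();p,R,_=pose()
p,R=plan([((p[0],p[1],.11),8.1,3,1),((.561,-.249,.11),2.2,3,1),((.561,-.249,.045),2.2,2,1)])
E
```

```text
t 37.7 p [ 0.4128 -0.2307  0.0338] jaw 8.0 tilt 0.1 F [-0.4 -0.2 -1.6] M [-0.05  0.04 -0.04] open 0.0574 q [ 0.69  0.51 -0.35  2.13  0.33  0.55  0.24]
 T [[-2.54,0.0,0.0],[-2.54,0.0,0.0],[-2.54,-0.01,0.01]]  D [[0.0,0.0,0.0],[-0.1,0.0,0.0],[0.0,0.1,0.1]]
 ->  [ 0.4128 -0.2308  0.11  ] ang 8.1
 T [[0.0,-1.3,4.81],[0.0,-1.13,4.85],[0.0,-0.96,4.88]]  D [[2.0,0.0,0.0],[1.9,0.0,0.0],[2.0,0.0,0.0]]
 ->  [ 0.561 -0.249  0.11 ] ang 2.2
 T [[3.25,0.0,0.0],[3.25,-0.01,0.0]]  D [[0.0,0.0,0.0],[0.0,0.0,0.0]]
 ->  [ 0.561 -0.249  0.045] ang 2.2
```

Emit:
send_rows:
  translation:
    - [-2.5,0,0]
    - [-2.5,0,0]
    - [-2.5,0,0]
    - [0,-1.3,4.81]
    - [0,-1.13,4.85]
  dr:
    - [0,0,0]
    - [0,0,0]
    - [0,0,0]
    - [2,0,0]
    - [2,0,0]
  grip: [0.4,0.4,0.4,0.4,0.4]

```text
t: 38.33
position: [0.5123, -0.2439, 0.1094]
orientation: [-0.024, 0.706, 0.023, 0.707]
force: [0.4, -0.8, -1.7]
opening: 0.0571
```

Emit:
send_rows:
  translation:
    - [0,-0.96,4.88]
    - [0,0,0]
    - [0,0,0]
  dr:
    - [2,0,0]
    - [0,0,0]
    - [0,0,0]
  grip: [0.4,0.4,0.4]

```text
t: 38.7
position: [0.5597, -0.2488, 0.1077]
orientation: [-0.012, 0.707, 0.012, 0.707]
force: [0.1, -0.1, -1.1]
opening: 0.0573
```

```bash
python3 - <<'E'
from h import *
st();plan([((.561,-.249,.043),2.2,3,1)])
im,d,p=snap('wrist','w12')
wrect('w12',lambda H,S,V:V<80,(.09,.16),(.45,.65,-.34,-.08))
E
```

```text
t 38.7 p [ 0.5597 -0.2488  0.1077] jaw 2.0 tilt 0.07 F [ 0.1 -0.1 -1.1] M [-0.05 -0.03  0.03] open 0.0573 q [ 0.6   0.58 -0.37  1.75  0.26  0.87  0.16]
 T [[2.16,-0.01,0.04],[2.16,-0.01,0.05],[2.15,0.0,0.04]]  D [[-0.1,0.0,0.0],[0.0,0.0,0.0],[-0.1,-0.1,0.0]]
 ->  [ 0.561 -0.249  0.043] ang 2.2
w12 52669 mean [ 0.5578 -0.2121  0.1215] rect [ 559.3 -214. ] [127.3 142.4] 0.1 px [69 26] [444 363] z [0.1126 0.1553]
```

Emit:
send_rows:
  translation:
    - [3,0,0]
    - [2.5,0,0.1]
    - [1,0,0]
    - [0,0,0]
  dr:
    - [0,0,0]
    - [0,0,0]
    - [0,0,0]
    - [0,0,0]
  grip: [0.4,0.4,0.4,0.4]

```text
t: 39.25
position: [0.5607, -0.249, 0.0428]
orientation: [-0.012, 0.707, 0.012, 0.707]
force: [0.6, -0.1, -0.4]
opening: 0.0572
```

Emit:
send_rows:
  translation:
    - [0.2,0,0]
    - [0.2,0,0]
    - [0,0,0]
  dr:
    - [0,0,0]
    - [0,0,0]
    - [0,0,0]
  grip: [0.4,0.4,0.4]

```text
t: 39.62
position: [0.5616, -0.249, 0.0392]
orientation: [-0.012, 0.707, 0.012, 0.707]
force: [-0.3, -0.2, -1.2]
opening: 0.057
```

Emit:
send_rows:
  translation:
    - [0.1,0,0]
    - [0.1,0,0]
    - [0,0,0]
    - [0,0,0]
    - [0,0,0]
  dr:
    - [0,0,0]
    - [0,0,0]
    - [0,0,0]
    - [0,0,0]
    - [0,0,0]
  grip: [0.4,0.4,0.75,0.8,0.8]

```text
t: 40.25
position: [0.5615, -0.2489, 0.0368]
orientation: [-0.012, 0.707, 0.012, 0.707]
force: [0.1, 0.3, 0.3]
opening: 0.0684
```

```bash
python3 - <<'E'
from h import *
st();plan([((.575,-.249,.20),2.2,1,1),((.43,.30,.22),0,1,1)])
E
```

```text
t 40.25 p [ 0.5615 -0.2489  0.0368] jaw 2.0 tilt 0.0 F [0.1 0.3 0.3] M [ 0.03 -0.05  0.02] open 0.0684 q [ 0.58  0.67 -0.33  1.78  0.31  0.74  0.12]
 T [[-5.44,-0.02,0.45],[-5.44,-0.02,0.45],[-5.44,-0.02,0.45]]  D [[-0.1,0.0,0.0],[-0.1,0.0,0.0],[0.0,0.0,0.0]]
 ->  [ 0.575 -0.249  0.2  ] ang 2.2
 T [[-0.2,5.54,-1.24],[-0.2,5.54,-1.26],[-0.2,5.53,-1.28],[-0.2,5.53,-1.3],[-0.2,5.52,-1.32]]  D [[0.2,0.0,0.0],[0.2,0.0,0.0],[0.2,0.0,0.0],[0.2,0.0,0.0],[0.2,0.0,0.0]]
 T [[-0.2,5.52,-1.33],[-0.2,5.52,-1.35],[-0.2,5.51,-1.37],[-0.2,5.5,-1.4],[-0.2,5.5,-1.43]]  D [[0.2,0.0,0.0],[0.2,0.0,0.0],[0.3,0.0,0.0],[0.2,0.0,0.0],[0.3,0.0,0.0]]
 ->  [0.43 0.3  0.22] ang -0.0
```

Emit:
send_rows:
  translation:
    - [-4,0,0]
    - [-6,0,0]
    - [-6,0,0]
    - [-0.2,5.54,-1.1]
    - [-0.2,5.54,-1.2]
  dr:
    - [0,0,0]
    - [0,0,0]
    - [0,0,0]
    - [0.2,0,0]
    - [0.2,0,0]
  grip: [0.85,0.85,0.7,0.7,0.7]

```text
t: 40.88
position: [0.5348, -0.138, 0.2018]
orientation: [-0.009, 0.706, 0.009, 0.708]
force: [0.1, 0.8, 0.2]
opening: 0.0601
```

Emit:
send_rows:
  translation:
    - [-0.2,5.53,-1.2]
    - [-0.2,5.53,-1.2]
    - [-0.2,5.53,-1.3]
    - [-0.2,5.53,-1.3]
    - [-0.2,5.53,-1.3]
  dr:
    - [0.2,0,0]
    - [0.2,0,0]
    - [0.2,0,0]
    - [0.2,0,0]
    - [0.2,0,0]
  grip: [0.7,0.7,0.7,0.7,0.7]

```text
t: 41.5
position: [0.4655, 0.1378, 0.2111]
orientation: [-0.004, 0.707, 0.004, 0.707]
force: [-0.6, -0.5, -0.2]
opening: 0.0597
```

Emit:
send_rows:
  translation:
    - [-0.2,5.5,-1.4]
    - [-0.2,5.5,-1.4]
    - [-0.2,5.5,-1.4]
    - [0,0,0]
    - [0,0,0]
  dr:
    - [0,0,0]
    - [0,0,0]
    - [0,0,0]
    - [0,0,0]
    - [0,0,0]
  grip: [0.7,0.7,0.7,0.7,0.7]

```text
t: 42.12
position: [0.4224, 0.3003, 0.2166]
orientation: [-0.004, 0.707, 0.004, 0.707]
force: [-0.3, -0.8, -1.2]
opening: 0.0595
```

```bash
python3 - <<'E'
from h import *
st();im,d,p=snap('wrist','w13');snap('top','top13')
cv2.imwrite('pics/w13b.png',im[:,:,::-1])
nb=lambda H,S,V:((S<70)&(V>110))|((H>40)&(H<85)&(S>80))|((H>95)&(H<130)&(S>60))
wrect('w13',nb,(.015,.045),(.34,.52,.28,.47))
wrect('w13',lambda H,S,V:(H>40)&(H<85)&(S>80),(.015,.045),(.34,.52,.28,.47))
P=wcloud(d,p)
E
```

```text
t 42.12 p [0.4224 0.3003 0.2166] jaw 0.6 tilt 0.05 F [-0.3 -0.8 -1.2] M [-0.03 -0.04  0.01] open 0.0595 q [-0.19  0.34 -0.64  1.87  0.24  1.01 -0.92]h.py:59: RuntimeWarning: Mean of empty slice.
  q=P[M];r=cv2.minAreaRect(q[:,:2].astype(np.float32)*1000);print(n,len(q),'mean',q.mean(0).round(4),'rect',np.round(r[0],1),np.round(r[1],1),round(r[2],1),'px',np.argwhere(M).min(0)[::-1],np.argwhere(M).max(0)[::-1],'z',np.percentile(q[:,2],[5,95]).round(4));return r
  ret = um.true_divide(
Traceback (most recent call last):
  File "h.py", line 59, in wrect
    q=P[M];r=cv2.minAreaRect(q[:,:2].astype(np.float32)*1000);print(n,len(q),'mean',q.mean(0).round(4),'rect',np.round(r[0],1),np.round(r[1],1),round(r[2],1),'px',np.argwhere(M).min(0)[::-1],np.argwhere(M).max(0)[::-1],'z',np.percentile(q[:,2],[5,95]).round(4));return r
                                                                                                                                                                   ~~~~~~~~~~~~~~~~~~^^^
ValueError: zero-size array to reduction operation minimum which has no identity
```

View pics/w13b.png

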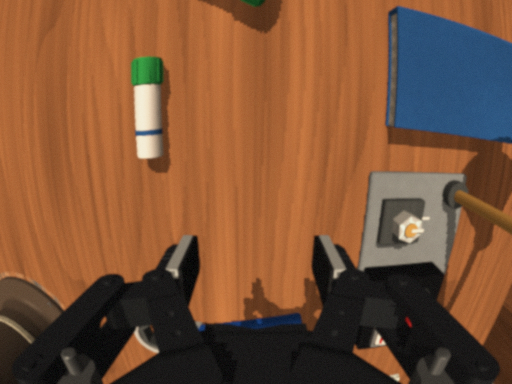

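The inhaler has been knocked towards the robot: it now spans (147,57) to (150,159). The larger decoy is still further off, with its green cap just visible at (253,2).

```bash
python3 - <<'E'
from h import *
im,d,p=load('w13')
for u,v in((147,57),(150,159),(131,75),(163,75),(136,150),(163,150)):print(wray(u,v,.017,p).round(4))
P=wcloud(d,p)
print(P[60:160:15,148].round(3))
nb=lambda H,S,V:((S<70)&(V>110))|((H>40)&(H<85)&(S>80))|((H>95)&(H<130)&(S>60))
wrect('w13',nb,(.015,.045),(.25,.40,.28,.50))
wrect('w13',lambda H,S,V:(H>40)&(H<85)&(S>80),(.015,.045),(.25,.40,.28,.50))
E
```

```text
[0.3021 0.4317 0.017 ]
[0.3029 0.3169 0.017 ]
[0.2829 0.413  0.017 ]
[0.321  0.4098 0.017 ]
[0.2862 0.3276 0.017 ]
[0.3191 0.3269 0.017 ]
[[0.309 0.426 0.031]
 [0.309 0.409 0.032]
 [0.309 0.393 0.031]
 [0.308 0.377 0.031]
 [0.308 0.361 0.03 ]
 [0.307 0.345 0.031]
 [0.306 0.329 0.031]]
w13 2367 mean [0.3054 0.3797 0.0293] rect [303.  375.5] [ 34.  108.5] 0.5 px [131  57] [161 157] z [0.0235 0.0333]
w13 792 mean [0.3058 0.4147 0.0296] rect [302.6 415.1] [34.  29.2] 0.5 px [131  57] [161  84] z [0.0224 0.0339]
```

```bash
python3 - <<'E'
from h import *
plan([((.303,.3755,.12),0.5,1,1),((.303,.3755,.030),0.5,2,1)])
E
```

```text
T [[3.22,2.58,-3.98],[3.22,2.58,-3.98],[3.21,2.57,-3.98]]  D [[0.0,0.0,0.0],[0.0,0.0,0.0],[0.0,0.0,0.1]]
 ->  [0.303  0.3755 0.12  ] ang 0.5
 T [[4.5,0.0,0.0],[4.5,0.0,0.0]]  D [[0.0,0.0,0.0],[0.0,0.0,0.0]]
 ->  [0.303  0.3755 0.03  ] ang 0.5
```

Emit:
send_rows:
  translation:
    - [3.2,2.58,-3.98]
    - [3.2,2.58,-3.98]
    - [3.2,2.58,-3.98]
    - [4,0,0]
    - [4,0,0]
  dr:
    - [0,0,0]
    - [0,0,0]
    - [0,0,0]
    - [0,0,0]
    - [0,0,0]
  grip: [0.75,0.75,0.75,0.75,0.75]

```text
t: 42.85
position: [0.303, 0.3762, 0.04]
orientation: [-0.003, 0.707, 0.003, 0.707]
force: [0.9, -0.7, -0.3]
opening: 0.0641
```

Emit:
send_rows:
  translation:
    - [1,0,0]
    - [0,0,0]
    - [0,0,0]
    - [0,0,0]
    - [0,0,0]
  dr:
    - [0,0,0]
    - [0,0,0]
    - [0,0,0]
    - [0,0,0]
    - [0,0,0]
  grip: [0.75,0.7,0.2,0.2,0.2]
  squeeze: 40

```text
t: 43.48
position: [0.3032, 0.3776, 0.0324]
orientation: [-0.003, 0.706, 0.004, 0.708]
force: [0.1, -1.1, 6.2]
opening: 0.033
```

```bash
python3 - <<'E'
from h import *
st();p,R,_=pose()
plan([((p[0],p[1],.18),.5,3,1),((.50,.20,.20),1,1,1),((.647,-.2175,.18),2.2,1,1)])
E
```

```text
t 43.48 p [0.3032 0.3776 0.0324] jaw 0.6 tilt 0.16 F [ 0.1 -1.1  6.2] M [-0.25  0.01 -0.05] open 0.033 q [-0.57  0.57 -0.53  2.09  0.5   0.61 -1.45]
 T [[-4.92,0.01,0.01],[-4.92,0.01,0.01],[-4.92,0.01,0.0]]  D [[0.0,0.0,0.0],[0.0,0.1,0.0],[0.1,0.0,-0.1]]
 ->  [0.3031 0.3776 0.18  ] ang 0.5
 T [[-0.4,-3.58,3.91],[-0.4,-3.59,3.9],[-0.4,-3.6,3.9],[-0.39,-3.6,3.89],[-0.4,-3.61,3.88]]  D [[-0.1,0.0,0.0],[-0.1,0.0,0.0],[-0.1,0.0,0.0],[-0.1,0.0,0.0],[-0.1,0.0,0.0]]
 ->  [0.5 0.2 0.2] ang 1.0
 T [[0.25,-5.25,1.75],[0.25,-5.26,1.73],[0.25,-5.26,1.72],[0.25,-5.26,1.71],[0.25,-5.27,1.7]]  D [[-0.2,0.0,0.0],[-0.1,0.0,0.0],[-0.2,0.0,0.0],[-0.1,0.0,0.0],[-0.2,0.0,0.0]]
 T [[0.25,-5.27,1.68],[0.25,-5.27,1.66],[0.26,-5.28,1.65]]  D [[-0.1,0.0,0.0],[-0.2,0.0,0.0],[-0.1,0.0,0.0]]
 ->  [ 0.647  -0.2175  0.18  ] ang 2.2
```

Emit:
send_rows:
  translation:
    - [-4.92,0,0]
    - [-4.92,0,0]
    - [-4.92,0,0]
    - [-0.4,-3.58,3.91]
    - [-0.4,-3.59,3.9]
  dr:
    - [0,0,0]
    - [0,0,0]
    - [0,0,0]
    - [0,0,0]
    - [0,0,0]
  grip: [0.2,0.2,0.2,0.2,0.2]

```text
t: 44.1
position: [0.3822, 0.3057, 0.1885]
orientation: [-0.004, 0.706, 0.005, 0.708]
force: [1.2, 1.4, -0.4]
opening: 0.0331
```

Emit:
send_rows:
  translation:
    - [-0.4,-3.6,3.9]
    - [-0.4,-3.6,3.9]
    - [-0.4,-3.6,3.88]
    - [0.25,-5.25,1.75]
    - [0.25,-5.26,1.73]
  dr:
    - [-0.2,0,0]
    - [-0.2,0,0]
    - [-0.1,0,0]
    - [-0.2,0,0]
    - [-0.1,0,0]
  grip: [0.2,0.2,0.2,0.2,0.2]

```text
t: 44.72
position: [0.537, 0.0937, 0.1944]
orientation: [-0.009, 0.707, 0.009, 0.708]
force: [-0.3, 0.6, -0.4]
opening: 0.033
```

Emit:
send_rows:
  translation:
    - [0.25,-5.26,1.72]
    - [0.25,-5.26,1.71]
    - [0.25,-5.27,1.7]
    - [0.25,-5.27,1.68]
    - [0.25,-5.27,1.66]
  dr:
    - [-0.2,0,0]
    - [-0.1,0,0]
    - [-0.2,0,0]
    - [-0.1,0,0]
    - [-0.2,0,0]
  grip: [0.2,0.2,0.2,0.2,0.2]

```text
t: 45.35
position: [0.6293, -0.1672, 0.1821]
orientation: [-0.014, 0.706, 0.013, 0.707]
force: [0.1, 0.7, -0.2]
opening: 0.0332
```

Emit:
send_rows:
  translation:
    - [0.25,-5.28,1.65]
    - [0,0,0]
    - [0,0,0]
  dr:
    - [-0.2,0,0]
    - [0,0,0]
    - [0,0,0]
  grip: [0.2,0.2,0.2]

```text
t: 45.72
position: [0.6472, -0.2171, 0.1789]
orientation: [-0.014, 0.707, 0.015, 0.707]
force: [0.5, 0.8, -0.3]
opening: 0.0331
```

```bash
python3 - <<'E'
from h import *
st();plan([((.647,-.2175,.05),2.2,3,1)])
snap('top','top14');snap('scene','scene14');snap('wrist','w14')
for zc,nm in(((.03,.06),'case'),):wrect('w14',lambda H,S,V:V<80,zc,(.49,.61,-.34,-.10))
nb=lambda H,S,V:((S<70)&(V>110))|((H>40)&(H<85)&(S>80))|((H>95)&(H<130)&(S>60))
wrect('w14',nb,(.13,.2),(.60,.70,-.3,-.12))
E
```

```text
t 45.73 p [ 0.6472 -0.2171  0.1789] jaw 2.4 tilt 0.05 F [ 0.5  0.8 -0.3] M [ 0.05 -0.01 -0.02] open 0.0331 q [ 0.55  0.62 -0.45  1.5   0.29  1.09  0.07]
 T [[4.3,-0.02,-0.01],[4.3,-0.02,-0.01],[4.29,-0.01,0.0]]  D [[0.1,0.0,0.0],[0.0,0.0,0.0],[0.1,0.0,0.0]]
 ->  [ 0.647  -0.2175  0.05  ] ang 2.2
w14 8908 mean [ 0.5636 -0.2133  0.0448] rect [ 561.9 -220.5] [ 55.2 154.1] 2.2 px [130 106] [196 265] z [0.0405 0.0465]
w14 11450 mean [ 0.6459 -0.1968  0.176 ] rect [ 646.7 -206.1] [45.6 89.9] 11.7 px [201 148] [310 327] z [0.1684 0.1805]
```

Emit:
send_rows:
  translation:
    - [4.6,0,0]
    - [4.6,0,0]
    - [4.2,0,0]
    - [0,0,0]
  dr:
    - [0,0,0]
    - [0,0,0]
    - [0,0,0]
    - [0,0,0]
  grip: [0.2,0.2,0.2,0.2]

```text
t: 46.38
position: [0.6453, -0.2157, 0.0417]
orientation: [-0.015, 0.709, 0.016, 0.705]
force: [-0.5, 0.4, 0.0]
opening: 0.0332
```

Emit:
send_rows:
  translation:
    - [0.3,0,0]
    - [0,0,0]
    - [0,0,0]
  dr:
    - [0,0,0]
    - [0,0,0]
    - [0,0,0]
  grip: [0.2,0.2,0.2]

```text
t: 46.75
position: [0.6481, -0.2177, 0.0431]
orientation: [-0.015, 0.706, 0.014, 0.708]
force: [0.1, -0.3, -0.3]
opening: 0.0333
```

Emit:
send_rows:
  translation:
    - [0.2,0,0]
    - [0.2,0,0]
    - [0,0,0]
    - [0,0,0]
  dr:
    - [0,0,0]
    - [0,0,0]
    - [0,0,0]
    - [0,0,0]
  grip: [0.2,0.2,0.2,0.2]

```text
t: 47.25
position: [0.6475, -0.2176, 0.0376]
orientation: [-0.015, 0.707, 0.015, 0.707]
force: [-0.3, -1.5, 0.9]
opening: 0.0334
```

Emit:
send_rows:
  translation:
    - [0.15,0,0]
    - [0,0,0]
    - [0,0,0]
  dr:
    - [0,0,0]
    - [0,0,0]
    - [0,0,0]
  grip: [0.2,0.2,0.2]

```text
t: 47.62
position: [0.6475, -0.2176, 0.0375]
orientation: [-0.015, 0.707, 0.014, 0.707]
force: [-4.0, -0.2, 11.8]
opening: 0.0333
```

Contact with the dish floor. Releasing gently and rising.

Emit:
send_rows:
  translation:
    - [-0.1,0,0]
    - [0,0,0]
    - [0,0,0]
    - [0,0,0]
    - [-3,0,0]
  dr:
    - [0,0,0]
    - [0,0,0]
    - [0,0,0]
    - [0,0,0]
    - [0,0,0]
  grip: [0.2,0.45,0.52,0.54,0.54]

```text
t: 48.25
position: [0.6455, -0.217, 0.0646]
orientation: [-0.014, 0.709, 0.015, 0.705]
force: [0.5, 0.1, -0.9]
opening: 0.0461
```

Emit:
send_rows:
  translation:
    - [-5,0,0]
    - [-6,0,0]
    - [-6,-2,-4]
    - [0,-4,-5]
    - [0,0,0]
  dr:
    - [0,0,0]
    - [0,0,0]
    - [0,0,0]
    - [0,0,0]
    - [0,0,0]
  grip: [0.54,0.54,0.54,0.54,0.54]

```text
t: 48.88
position: [0.5636, -0.2823, 0.2277]
orientation: [-0.013, 0.708, 0.011, 0.706]
force: [1.1, -0.7, 0.8]
opening: 0.046
```

```bash
python3 - <<'E'
from h import *
st()
for n in('wrist','top','scene'):snap(n,n+'15')
nb=lambda H,S,V:((S<70)&(V>110))|((H>40)&(H<85)&(S>80))|((H>95)&(H<130)&(S>60))
wrect('wrist15',lambda H,S,V:V<80,(.03,.06),(.49,.61,-.34,-.10))
wrect('wrist15',nb,(.022,.06),(.60,.70,-.33,-.10))
# lamp state
im,d,p=load('scene15');P=cloud(d,p);hsv=cv2.cvtColor(im,cv2.COLOR_RGB2HSV);H,S,V=[hsv[...,i].astype(int) for i in range(3)]
M=((H<6)|(H>174))&(S>150)&(P[...,2]>.08)&(P[...,2]<.13)&(abs(P[...,0]-.61)<.06);print('knob',M.sum(),P[M].mean(0).round(4))
M=(V>150)&(S<70)&(P[...,2]>.053)&(P[...,2]<.08)&(abs(P[...,0]-.625)<.045)&(abs(P[...,1]-.089)<.012);q=P[M];print('rocker',len(q),np.polyfit(q[:,0]-.622,q[:,2],1).round(3))
a=load('top15')[0][110:260,60:420];b=im[60:340,40:480]
o=np.vstack([cv2.resize(a,(720,300)),cv2.resize(b,(720,300))]) if 0 else cv2.resize(load('top15')[0],(400,300))
c=np.vstack([np.hstack([cv2.resize(load('top15')[0],(400,300),interpolation=cv2.INTER_AREA),cv2.resize(load('wrist15')[0],(400,300),interpolation=cv2.INTER_AREA)]),np.hstack([cv2.resize(im,(400,300),interpolation=cv2.INTER_AREA),cv2.resize(im[190:250,265:345],(400,300),interpolation=cv2.INTER_CUBIC)])])
cv2.imwrite('pics/final.png',c[:,:,::-1])
E
```

```text
t 48.88 p [ 0.5636 -0.2823  0.2277] jaw 1.9 tilt 0.25 F [ 1.1 -0.7  0.8] M [-0.01  0.06  0.04] open 0.046 q [ 0.72  0.49 -0.47  1.59  0.24  1.12  0.22]
wrist15 7916 mean [ 0.5603 -0.2205  0.0451] rect [ 560.3 -222.1] [ 55.9 153.7] 2.3 px [227  44] [282 191] z [0.0431 0.0466]
wrist15 2676 mean [ 0.6441 -0.2175  0.0338] rect [ 646.6 -219.5] [ 33.7 109.8] 3.2 px [320  69] [350 170] z [0.027  0.0382]
knob 43 [0.6057 0.1462 0.108 ]
rocker 162 [0.204 0.065]
```

View pics/final.png

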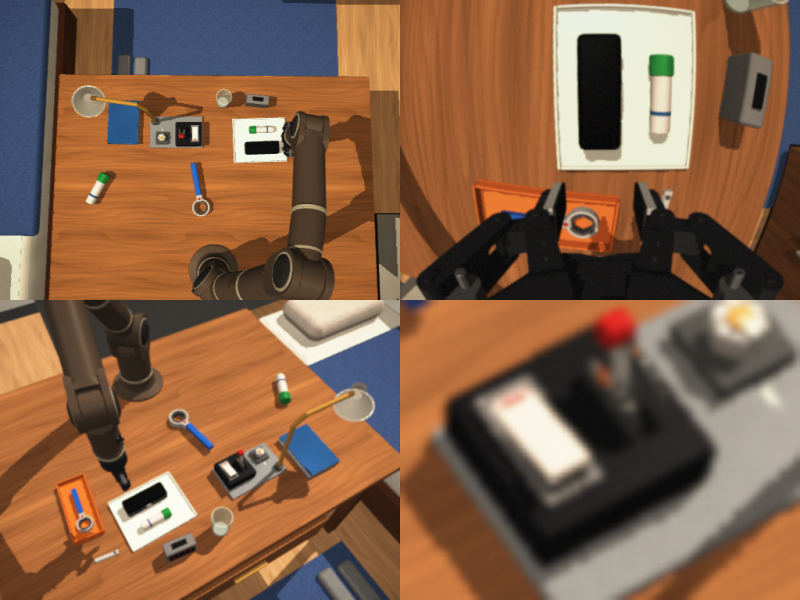

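The final picture shows everything in place: case and inhaler flat in the dish, wrench in the tray, rocker on and lever at the mark. Handing in.

```bash
python3 -c "
from station import env
print(env.job_done())"
```

```text
the job is handed in; nothing more can be done
None
```

The job is done and handed in at about 49 s of robot time; handing in reports no verdict.

- **Bolt:** I turned it tight with the wrench only, in three driving strokes. A fourth stroke confirmed the stop: force rose to about 15 N, against about 7 N while the bolt was turning. The stripe points at the white dash.
- **Wrench:** It lies level in the orange tray, with the handle top at 28 mm (29 mm expected).
- **Dimmer:** Set after the bolt was tight. My image measurement puts it at about 0.33 rad, against 0.35 at the mark.
- **Rocker:** Pressed after the dimmer. It snapped over, and the slope of its top face reversed from about -0.13 to +0.15, so the red-line end is down.
- **Bedside things:** No pill organizer was in the scene. The glasses case and the small inhaler lie flat in the dish. The inhaler had been knocked towards the robot during the run, so I measured it again before picking it up.

**Possible book contact:** late in the third wrench stroke the force reached about 22 N with some upward push. The left finger may have touched the book's edge. Pictures from before and after show the book in the same place to within a pixel. I did not measure the glass, clock and clipper again, but no move went near them.

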